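# Turn the pantry tray face up and load it with label rolls

## Task

The tray lies upside down on the shelf riser: slide it out over an edge of the riser until you can get hold of it from underneath, turn it over, and lay it back face up, with no part sticking out over the riser's edges and roughly square to it. Then lift every roll of label paper off the posts of the rack and stand it upright, flat on the tray between the rims, not jutting over the tray's edges. Do not disturb the jar, the can or the packet.

Things in the scene. Friction and masses are not known exactly. Their poses are not given: they have to be found in the camera images.
- riser_top (a point): Centre of the top face of the fixed white shelf riser: top 220 mm (its x) by 280 mm (its y), 15 mm thick, 100 mm above the counter, on two panels at y = +-120 mm (12 mm thick, 200 mm long in x), open between them below the two edges at x = +-110 mm. x points to the robot's left, within 0.2 rad; z up. The riser stands on the robot's left or right, the rack on the other side.
- tray_mid (a point): Centre of the loose wooden tray's board, 160 (its x) x 200 (its y) x 8 mm. On the face side only, rims 10 mm wide, 8 mm high run along both short ends (y = +-95 mm). z points out of the back: up at the start (upside down on its rims, board 8-16 mm above the riser), down when face up (board 0-8 mm above it). 0.28 kg. Starts wholly on the riser, square to it within 0.1 rad.
- rack: Fixed wooden rack, base 170 x 170 x 15 mm on the counter, on the other side from the riser; origin at the centre of its underside, z up. Four upright steel posts 14 mm thick at x, y = +-45 mm in its frame, tops 95 mm above the counter. Each post carries one roll or is bare.
- roll1_mid (a point): Centre of a roll of white label paper, 60 mm in diameter and 56 mm high, rigid, about 0.12 kg, with a 25 mm hole along its axis (its z). If present it starts standing on the rack base round the post at x = 45, y = 45 mm of the rack. None if absent: two to four of the four rolls are there.
- roll2_mid (a point): Centre of a roll of white label paper, 60 mm in diameter and 56 mm high, rigid, about 0.12 kg, with a 25 mm hole along its axis (its z). If present it starts standing on the rack base round the post at x = 45, y = -45 mm of the rack. None if absent: two to four of the four rolls are there.
- roll3_mid (a point): Centre of a roll of white label paper, 60 mm in diameter and 56 mm high, rigid, about 0.12 kg, with a 25 mm hole along its axis (its z). If present it starts standing on the rack base round the post at x = -45, y = 45 mm of the rack. None if absent: two to four of the four rolls are there.
- roll4_mid (a point): Centre of a roll of white label paper, 60 mm in diameter and 56 mm high, rigid, about 0.12 kg, with a 25 mm hole along its axis (its z). If present it starts standing on the rack base round the post at x = -45, y = -45 mm of the rack. None if absent: two to four of the four rolls are there.
- jar: Loose jar, 80 mm in diameter, 130 mm high; a bystander. Origin at the centre of its underside.
- can: Loose food can, 74 mm in diameter, 110 mm high; a bystander. Origin at the centre of its underside.
- packet: Loose cardboard packet, 50 x 120 mm, 140 mm high; a bystander beyond the riser. Origin at the centre of its underside.
Not all that is in view belongs to the job. What is shaped like the part that bears roll4_mid but yellow is not meant. What is shaped like the part that bears roll3_mid but orange or pink is not meant.

How it is judged:
By the outcome, as a careful person would: the job done as asked, in the order asked, and still so for the second after the job is handed in, with the robot touching nothing.
Of roll1, roll2, roll3, roll4 only 2 to 4 are there at a start; the rules pass over those that are not, and their reading is None.
At some moment in a run one of tray may be knocked a few centimetres aside while the robot is not near it.
It also fails if it takes over 210 s, if anything falls off the work surface, if the arm or the gripper's body presses on something with over 40 N, if the wrist force passes 120 N, or if a joint passes its speed limit or range.

## Robot

A 6-joint arm with a two-finger parallel gripper is mounted at the origin on the work surface. World frame = base frame: x ahead of the robot, y to its left, z up, the work surface at z = 0. Lengths are in mm, angles in rad, forces in N, time in s.
With the tool pointing down it reaches from about 350 to 775 mm from the base axis. Payload 7.3 kg.
Tool frame: the origin (TCP) lies at the very end of the fingers, on their centre line; the grasp point (between the pads) lies bot.grip_point_offset behind it (bot.grip_point_offset is the distance from the TCP to the grasp point, in mm); z points along the fingers, y is the line along which they close (so a half turn about z gives the same grasp; the last joint's range is limited). The gripper opens to 92 mm and grips with 3 to 60 N. Pads are 19 mm wide; open, the fingers measure 130 mm over their backs; the gripper's body (75 mm by 190 mm) begins 47 mm behind the grasp point.
Start: joints at [0.985, 0.342, 1.524, -0, 1.275, -0.146], TCP at [223.512, 475.066, 226.741] pointing down, gripper open.
Joint ranges: [-2.53, 2.53], [-0.77, 2.02], [0.04, 2.7], [-1, 4.14], [0.28, 2.66], [-3.11, 3.11]. Speed limits (rad/s): [2.57, 2.57, 3.14, 3.14, 3.14, 3.14].

## Interface

Orientations are given as [roll, pitch, yaw] about the fixed x, y, z axes, in that order (R = Rz(yaw) Ry(pitch) Rx(roll)).
In Python, from plant import bot gives the robot as it stands. The module is installed in compiled form; this text tells all that it offers.
- The arm moves only by the tool carry_out, never from a script. Its argument "plan" is a list of rows, each an object of numbers: "tx", "ty", "tz": the shift along the world's x, y, z in mm; "rx", "ry", "rz": the turn, a rotation vector about the world's x, y, z in rad. A call has 1 to 12 rows; each row shifts and turns the commanded pose from where the row before left it; what a row does not reach is not made up. A row lasts 1/10 s, in which the tool goes at most 50 mm and 8.59 degrees, less where a joint would pass 70% of its speed; a pose out of reach is approached as far as the arm can. A call with a gripper value outside its range is refused whole. "gripper" is the closure, from 0 (fully open) to 1 (shut), set as the call begins (left out, the last holds). The fingers move at their own pace and stop on an object; the grip force is fixed at half the most. Time passes only in rows, so rows that do not move let the fingers close. It gives the time, the measured TCP pose, the force, the opening and the grip force at its end, in the units of the state.
- bot.get_obs(): the state, without advancing time (a new reading comes with each control period).
- bot.capture(name): name is "scene" or "top"; returns the picture (400x640x3 uint8, red, green, blue); there is no depth.
- bot.camera_model(name): a dict with "camera_matrix" (3x3 intrinsics, pixels), "dist" ([k1, k2, p1, p2, k3] as OpenCV has them; the pictures are not rectified), "R" (3x3) and "t" (3): a world point X has camera coordinates R X + t. Camera axes: x right, y down, z forward; pixel columns grow to the right and rows downward; lengths in mm; the calibration is good to about 2 mm. A picture is of the moment at which its call begins. camera_model takes no time and is no camera call.
- bot.close_job(): hands the job in; it is judged then, once.
The state is a dict: "time": time; "joint_positions": joint angles; "dq": joint speeds; "tau": joint torques, N m; "tool_pos": TCP position; "tcp_rot": TCP orientation; "contact_force": force on the tool from outside, world axes, zero at the start; "moment": the same for the moment, N m; "grip_width": finger opening in mm; "finger_force": force on a finger pad.
Only numpy, scipy, OpenCV 4.12 (cv2) and the standard library are available. Lean on these libraries where they do the work, as an engineer would, in place of code of your own. Each camera call takes 0.05 s, during which the arm holds its last target. There are 200 camera calls.

## Working session

There is one attempt and no reset: what is moved stays moved. The work goes in short steps, Python scripts to look and compute and a tool call to move; the robot and the scene stay as the last step left them, time stands still between calls to the robot, and variables do not carry over. Pictures are saved under pics/ and viewed, at most 14 in all, crops included, and the job is handed in when it is done.

Besides the shell and the picture viewer there is one more tool, called after "Emit:" as name(argument=value, ...), one argument or row to a line, values as JSON. carry_out: Moves the arm, as the interface text tells. Its arguments: {"type":"object","properties":{"plan":{"type":"array"},"gripper":{"type":"number"}},"required":["plan"]}

```bash
mkdir -p pics; python3 - <<'E'
from plant import bot
import cv2,numpy as np
o=bot.get_obs();print(o['time'],o['tool_pos'],o['tcp_rot'],bot.grip_point_offset)
for n in('scene','top'):
    im=bot.capture(n);cv2.imwrite(f'pics/{n}0.png',im[:,:,::-1])
    c=bot.camera_model(n);R=np.array(c['R']);t=np.array(c['t']);print(n,np.round(c['camera_matrix'],1).tolist(),c['dist'],np.round(-R.T@t),np.round(R,2).tolist())
E
```

```text
0.0 [223.28935955 474.70440954 226.03699267] [-3.14007735e+00 -2.30030493e-04  2.70178697e+00] 18.8
scene [[468.2, 0.0, 326.8], [0.0, 468.2, 202.0], [0.0, 0.0, 1.0]] [0.00950466 0.         0.         0.         0.        ] [1058. -558.  964.] [[0.82, 0.57, -0.01], [0.42, -0.63, -0.66], [-0.38, 0.54, -0.75]]
top [[490.3, 0.0, 321.0], [0.0, 490.3, 195.5], [0.0, 0.0, 1.0]] [-0.12026676  0.          0.          0.          0.        ] [ 416.   54. 1133.] [[-0.0, -1.0, -0.03], [-0.98, 0.01, -0.18], [0.18, 0.03, -0.98]]
```

View pics/scene0.png

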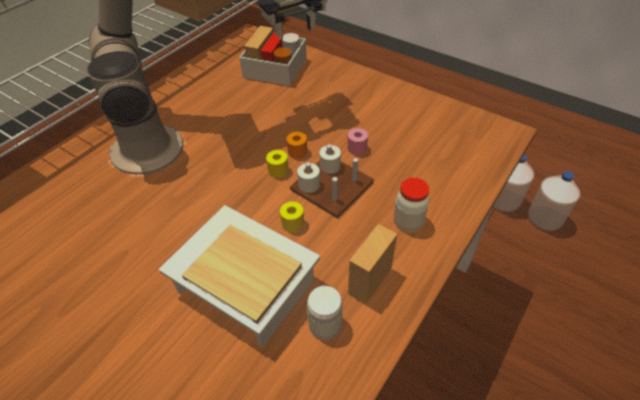

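View pics/top0.png

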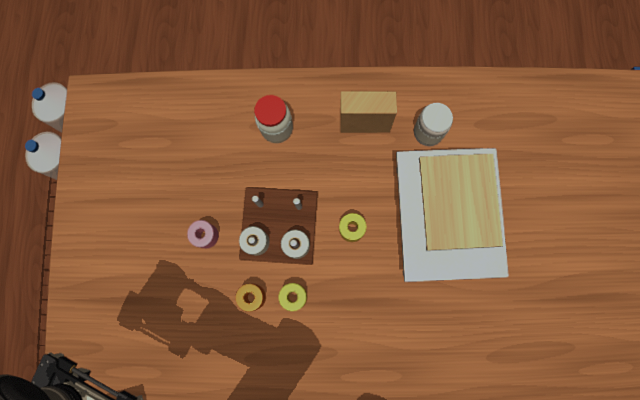

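The scene view shows the riser and tray at (240,265), and the rack at (332,182) with white rolls at (309,178) and (330,158). The top view shows:
- **Riser and tray:** riser at (453,215), tray at (462,200).
- **Rack and rolls:** rack at (279,226), with white rolls at (253,241) and (295,243). The rack's two far posts are bare.
- **Look-alikes:** yellow at (352,226) and (292,297), orange at (250,297), pink at (201,234). None of these is wanted, so I choose the two white rolls on posts.
- **Bystanders:** jar (red lid) at (272,115), packet at (368,112), can at (433,122).

```bash
cat > h.py <<'E'
import cv2,numpy as np
from plant import bot
def cam(n):
    c=bot.camera_model(n);return [np.array(c[k],float) for k in('camera_matrix','dist','R','t')]
def ray(n,uv,z):
    K,d,R,t=cam(n);p=cv2.undistortPoints(np.array(uv,float).reshape(-1,1,2),K,d).reshape(-1,2)
    D=np.c_[p,np.ones(len(p))]@R;C=-R.T@t
    return C[:2]+D[:,:2]*((np.broadcast_to(z,len(p))-C[2])/D[:,2])[:,None]
def proj(n,X):
    K,d,R,t=cam(n);return cv2.projectPoints(np.array(X,float).reshape(-1,1,3),cv2.Rodrigues(R)[0],t,K,d)[0].reshape(-1,2)
def blob(mask,roi,hull=False):
    m=np.zeros(mask.shape,np.uint8);x0,y0,x1,y1=roi;m[y0:y1,x0:x1]=mask[y0:y1,x0:x1]
    c=max(cv2.findContours(m,0,cv2.CHAIN_APPROX_NONE)[0],key=cv2.contourArea);return c.reshape(-1,2)
def rect(P):
    (cx,cy),(w,h),a=cv2.minAreaRect(P.astype(np.float32));return np.round([cx,cy,w,h,a],1)
def tray(im,roi=(330,100,560,330),z=116):
    s=cv2.cvtColor(im,cv2.COLOR_RGB2HSV);m=((s[...,0]>15)&(s[...,0]<32)&(s[...,1]>60)&(s[...,2]>150)).astype(np.uint8)
    return rect(ray('top',blob(m,roi),z))
E
python3 - <<'E'
from h import *
im=cv2.cvtColor(cv2.imread('pics/top0.png'),cv2.COLOR_BGR2RGB)
s=cv2.cvtColor(im,cv2.COLOR_RGB2HSV)
print('px',s[200,462],s[270,420],s[241,243],s[100,470],s[70,400])
print('tray',tray(im))
m=((s[...,1]<60)&(s[...,2]>140)).astype(np.uint8)
m2=m.copy()
yel=((s[...,0]>15)&(s[...,0]<32)&(s[...,1]>60)&(s[...,2]>150)).astype(np.uint8)
c=blob(m|yel,(395,146,515,290)); print('riser',[ (z,rect(ray('top',c,z))) for z in(100,115)])
for roi in((237,224,270,258),(278,226,312,262)):
    c=blob(m,roi); (x,y),r=cv2.minEnclosingCircle(c); print('roll',x,y,r,ray('top',[(x,y)],71),[rect(ray('top',c,71))])
rk=((s[...,2]<110)&(s[...,1]>80)).astype(np.uint8)
c=blob(rk,(235,182,322,268));print('rack',rect(ray('top',c,15)))
print('jar,packet,can',ray('top',[(271,110),(368,103),(436,118)],[130,140,110]))
def crop(n,x0,y0,x1,y1,f): return cv2.resize(cv2.imread(f'pics/{n}0.png')[y0:y1,x0:x1],None,fx=f,fy=f,interpolation=2)
a=crop('top',190,180,370,310,4);cv2.imwrite('pics/crop.png',a)
print('riser corner scene check',proj('scene',np.c_[ray('top',[(397,152),(404,281),(508,276)],100),[100]*3]),proj('scene',np.c_[ray('top',[(397,152),(404,281),(508,276)],115),[115]*3]))
E
```

```text
px [ 22  94 174] [ 98  11 184] [ 46  15 183] [ 12 147 161] [ 13 149 161]
tray [ 588.6 -210.7  199.7  158.4    2.5]
riser [(100, array([ 564.6, -194.3,  280.2,  220.1,    1.8])), (115, array([ 562.4, -190.7,  276.1,  216.9,    1.8]))]
roll 252.0 240.0 13.601571083068848 [[512.05781297 235.97577654]] [array([512.2, 236. ,  57.5,  56.9,  90. ])]
roll 294.39794921875 243.5408172607422 13.837423324584961 [[504.09413344 143.07066316]] [array([505. , 143.1,  58.6,  58.1,  63.6])]
rack [553.1 185.6 170.  171.4  86. ]
jar,packet,can [[ 787.99221654  191.28102003]
 [ 797.34489205  -17.96344212]
 [ 773.17930515 -168.53423418]]
riser corner scene check [[319.33171276 254.57179524]
 [224.93452536 203.94751655]
 [158.4441542  268.76807924]] [[318.15789924 249.21330246]
 [224.39998336 199.34811809]
 [158.2736009  263.21020354]]
```

View pics/crop.png

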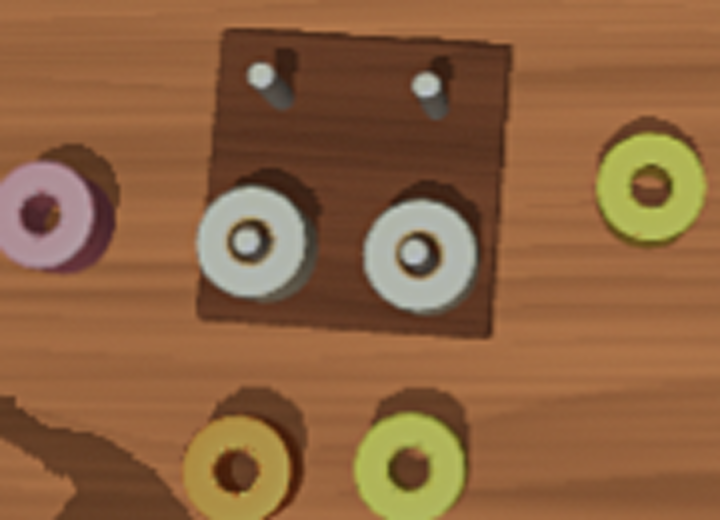

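The crop confirms both white rolls sit on posts and that the neighbours are yellow, orange and pink. The first moves explore the arm's kinematics on the way to the tray.

Emit:
carry_out(
  plan=[
    {"tx": 30,"ty": -40,"rx": 0.1,"rz": -0.1},
    {"tx": 30,"ty": -40,"rx": 0.12},
    {"tx": 30,"ty": -40,"rx": 0.12},
    {"tx": 20,"ty": -45,"rx": 0.12},
    {"tx": 20,"ty": -45,"rx": 0.12},
    {"tx": 0,"ty": -40},
  ],
  gripper=1,
)

```text
invalid input at $.plan[0]: expected keys tx, ty, tz, rx, ry, rz
```

```bash
cat > log.py <<'E'
import json,numpy as np
from plant import bot
o=bot.get_obs();r=[np.array(o[k]).tolist() for k in('joint_positions','tool_pos','tcp_rot')]
open('fk.jsonl','a').write(json.dumps(r)+'\n');print(round(o['time'],2),*[np.round(v,3) for v in r],np.round(o['dq'],2))
E
python3 log.py
```

```text
0.1 [ 0.985  0.343  1.525 -0.     1.275 -0.146] [223.311 474.741 226.149] [-3.14  -0.     2.702] [ 0. -0. -0. -0.  0. -0.]
```

Emit:
carry_out(
  plan=[
    {"tx": 20,"ty": -45,"tz": 40,"ry": 0.14},
    {"tx": 20,"ty": -45,"tz": 20,"ry": 0.14},
    {"tx": 20,"ty": -45,"ry": 0.14},
    {"tx": 10,"ty": -45,"rx": -0.14},
    {"ty": -45,"rx": -0.14},
    {"rx": -0.14},
  ],
)

```text
invalid input at $.plan[0]: expected keys tx, ty, tz, rx, ry, rz
```

```bash
python3 log.py
```

```text
0.1 [ 0.985  0.343  1.525 -0.     1.275 -0.146] [223.311 474.741 226.149] [-3.14  -0.     2.702] [ 0. -0. -0. -0.  0. -0.]
```

Emit:
carry_out(
  plan=[
    {"tx": 20,"ty": -40,"tz": -40,"ry": -0.14},
    {"tx": 20,"ty": -40,"tz": -30,"ry": -0.14},
    {"ty": -45,"ry": -0.14,"rx": -0.1},
    {"tx": 10,"ty": -45,"rx": -0.06,"rz": 0.1},
    {"ty": -5},
  ],
)

```text
invalid input at $.plan[0]: expected keys tx, ty, tz, rx, ry, rz
```

```bash
python3 log.py
```

```text
0.1 [ 0.985  0.343  1.525 -0.     1.275 -0.146] [223.311 474.741 226.149] [-3.14  -0.     2.702] [ 0. -0. -0. -0.  0. -0.]
```

All six keys are needed in every row.

Emit:
carry_out(
  plan=[
    {"tx": 30,"ty": -40,"tz": 0,"rx": 0.1,"ry": 0,"rz": -0.1},
    {"tx": 30,"ty": -40,"tz": 0,"rx": 0.12,"ry": 0,"rz": 0},
    {"tx": 30,"ty": -40,"tz": 0,"rx": 0.12,"ry": 0,"rz": 0},
    {"tx": 20,"ty": -45,"tz": 0,"rx": 0.12,"ry": 0,"rz": 0},
    {"tx": 20,"ty": -45,"tz": 0,"rx": 0.12,"ry": 0,"rz": 0},
    {"tx": 0,"ty": -40,"tz": 0,"rx": 0,"ry": 0,"rz": 0},
  ],
  gripper=1,
)

```text
time: 0.7
tool_pos: [335.5, 257.0, 224.3]
tcp_rot: [2.728, -0.251, 2.655]
contact_force: [0.3, -0.5, 0.3]
grip_width: 48.5
finger_force: 0.0
```

```bash
rm fk.jsonl; python3 log.py
```

```text
0.7 [ 0.098  0.073  1.993  0.542  1.104 -1.189] [335.49  256.991 224.308] [ 2.728 -0.251  2.655] [-1.08 -0.29  0.3  -0.15  0.49 -0.87]
```

Emit:
carry_out(
  plan=[
    {"tx": 20,"ty": -45,"tz": 40,"rx": 0,"ry": 0.14,"rz": 0},
    {"tx": 20,"ty": -45,"tz": 20,"rx": 0,"ry": 0.14,"rz": 0},
    {"tx": 20,"ty": -45,"tz": 0,"rx": 0,"ry": 0.14,"rz": 0},
    {"tx": 10,"ty": -45,"tz": 0,"rx": -0.14,"ry": 0,"rz": 0},
    {"tx": 0,"ty": -45,"tz": 0,"rx": -0.14,"ry": 0,"rz": 0},
    {"tx": 0,"ty": 0,"tz": 0,"rx": -0.14,"ry": 0,"rz": 0},
  ],
)

```text
time: 1.3
tool_pos: [399.0, 46.6, 270.3]
tcp_rot: [-2.955, -0.332, 2.385]
contact_force: [-0.2, 1.6, -0.4]
grip_width: 1.8
finger_force: 0.0
```

```bash
python3 log.py
```

```text
1.3 [-0.111  0.306  1.517  0.045  1.695 -0.96 ] [398.972  46.594 270.256] [-2.955 -0.332  2.385] [ 0.89 -0.07 -0.1  -0.92 -0.15  1.19]
```

Emit:
carry_out(
  plan=[
    {"tx": 20,"ty": -40,"tz": -20,"rx": 0,"ry": -0.14,"rz": 0},
    {"tx": 20,"ty": -40,"tz": 0,"rx": 0,"ry": -0.14,"rz": 0},
    {"tx": 0,"ty": -45,"tz": 0,"rx": -0.1,"ry": -0.14,"rz": 0},
    {"tx": 10,"ty": -45,"tz": 0,"rx": -0.06,"ry": 0,"rz": 0.1},
    {"tx": 0,"ty": -5,"tz": 0,"rx": 0,"ry": 0,"rz": 0},
  ],
)

```text
time: 1.8
tool_pos: [447.4, -126.2, 251.1]
tcp_rot: [-3.114, 0.061, 2.541]
contact_force: [-0.3, 0.9, 0.8]
grip_width: 0.7
finger_force: 0.0
```

```bash
python3 log.py
```

```text
1.8 [-0.413  0.183  1.675 -0.041  1.229 -1.37 ] [ 447.404 -126.217  251.096] [-3.114  0.061  2.541] [-0.07  0.03 -0.03  0.08  0.05  0.  ]
```

```bash
cat > kin.py <<'E'
import json,numpy as np
from scipy.spatial.transform import Rotation as Ro
from scipy.optimize import least_squares
lo=np.array([-2.53,-.77,.04,-1,.28,-3.11]);hi=np.array([2.53,2.02,2.7,4.14,2.66,3.11])
E=lambda a,t:Ro.from_euler(a,t)
def rot(q): return E('z',q[0])*E('y',q[1]+q[2])*E('z',q[3])*E('y',q[4])*E('z',q[5]+np.pi/2)
def basis(q):
    A=E('z',q[0]);B=A*E('y',q[1]);C=A*E('y',q[1]+q[2])
    return np.c_[A.apply([1,0,0]),[0,0,1],B.apply([0,0,1]),C.apply([1,0,0]),C.apply([0,0,1]),rot(q).apply([0,0,1])]
D=[json.loads(l) for l in open('fk.jsonl')]+[[[.985,.342,1.524,0,1.275,-.146],[223.512,475.066,226.741],[-3.14,0,2.702]]]
M=np.vstack([basis(d[0]) for d in D]);L=np.linalg.lstsq(M,np.hstack([d[1] for d in D]),rcond=None)[0]
def fk(q): return basis(q)@L,rot(q)
def ik(p,R,seeds=None):
    best=None
    rng=np.random.default_rng(0)
    for s in (seeds if seeds is not None else rng.uniform(lo,hi,(40,6))):
        f=lambda q:np.r_[(fk(q)[0]-p)/100,(R.inv()*rot(q)).as_rotvec()]
        r=least_squares(f,np.clip(s,lo+1e-3,hi-1e-3),bounds=(lo,hi))
        if best is None or r.cost<best.cost: best=r
        if best.cost<1e-8: break
    return best.x,best.cost
if __name__=='__main__':
    print(np.round(L,1),np.round(np.hstack([d[1] for d in D])-M@L,1),[np.round((Ro.from_euler('xyz',d[2]).inv()*rot(d[0])).magnitude(),3) for d in D])
    for nm,zt,sg in(('left-pointing',[0,1,0],1),('fwd',[1,0,0],1),('fwd-left',[.7,.7,0],1)):
        for x,y in((588,-360),(588,-380),(560,-360),(450,-250)):
            for fl in(1,-1):
                z=np.array(zt)/np.linalg.norm(zt);yy=np.array([0,0,fl]);R=Ro.from_matrix(np.c_[np.cross(yy,z),yy,z])
                for zz in(112,250):
                    q,c=ik(np.array([x,y,zz]),R);print(nm,x,y,zz,fl,np.round(q,2),'%.1e'%c)
E
python3 kin.py
```

```text
[-52.5 327.5 561.   76.5 441.2 433. ] [  2.5  23.8  -1.7  33.8  68.   -5.8  19.2  79.8   2.3 -72.7  28.6   5.2] [np.float64(0.0), np.float64(0.0), np.float64(0.0), np.float64(0.002)]
left-pointing 588 -360 112 1 [-0.99  1.67  0.04  1.34  2.37 -1.83] 1.8e-02
left-pointing 588 -360 250 1 [-0.98  1.55  0.04  1.53  2.42 -1.61] 9.1e-03
left-pointing 588 -360 112 -1 [-0.99  1.67  0.04  1.34  2.37  1.31] 1.8e-02
left-pointing 588 -360 250 -1 [-0.98  1.55  0.04  1.53  2.42  1.53] 9.1e-03
left-pointing 588 -380 112 1 [-1.02  1.66  0.04  1.34  2.35 -1.84] 3.0e-02
left-pointing 588 -380 250 1 [-1.01  1.54  0.04  1.52  2.4  -1.62] 1.8e-02
left-pointing 588 -380 112 -1 [-1.02  1.66  0.04  1.34  2.35  1.31] 3.0e-02
left-pointing 588 -380 250 -1 [-1.01  1.54  0.04  1.52  2.4   1.52] 1.8e-02
left-pointing 560 -360 112 1 [-1.    1.67  0.04  1.34  2.42 -1.84] 1.1e-02
left-pointing 560 -360 250 1 [-0.98  1.55  0.04  1.53  2.48 -1.61] 3.4e-03
left-pointing 560 -360 112 -1 [-1.    1.67  0.04  1.34  2.42  1.3 ] 1.1e-02
left-pointing 560 -360 250 -1 [-0.98  1.55  0.04  1.53  2.48  1.53] 3.4e-03
left-pointi
[... 1766 characters left out ...]
eft 588 -380 112 -1 [-1.18  1.29  1.07  1.28  1.84  0.74] 2.8e-30
fwd-left 588 -380 250 -1 [-1.18  1.09  1.15  1.32  1.88  0.85] 1.4e-20
fwd-left 560 -360 112 1 [-1.21  1.27  1.16  1.24  1.84 -2.47] 5.1e-21
fwd-left 560 -360 250 1 [-1.21  1.06  1.25  1.28  1.88 -2.35] 5.9e-24
fwd-left 560 -360 112 -1 [-1.21  1.27  1.16  1.24  1.84  0.67] 3.5e-19
fwd-left 560 -360 250 -1 [-1.21  1.06  1.25  1.28  1.88  0.79] 8.0e-23
fwd-left 450 -250 112 1 [-1.32  1.17  1.55  1.08  1.78 -2.77] 2.4e-27
fwd-left 450 -250 250 1 [-1.32  0.93  1.63  1.11  1.85 -2.63] 8.9e-22
fwd-left 450 -250 112 -1 [-1.32  1.17  1.55  1.08  1.78  0.37] 4.5e-26
fwd-left 450 -250 250 -1 [-1.32  0.93  1.63  1.11  1.85  0.51] 1.1e-28
```

```bash
python3 - <<'E'
s=open('kin.py').read()
s=s.replace("rot(q).apply([0,0,1])]","rot(q).apply([0,0,1]),A.apply([0,1,0]),F.apply([1,0,0]),F.apply([0,1,0])][:,SEL]")
s=s.replace("    return np.c_[A","    F=C*E('z',q[3])*E('y',q[4]);\n    return np.c_[A").replace("E=lambda","SEL=[0,1,2,3,4,5,6]\nE=lambda")
i=s.index("    for nm,zt");s,tail=s[:i],s[i:]
open('kin.py','w').write(s)
E
for S in 0,1,2,3,4,5,6 1,2,4,5,6 1,2,4,5,6,7 1,2,3,4,5,6,7 0,1,2,3,4,5,6,7; do sed "s/^SEL=.*/SEL=[$S]/" kin.py|python3 -; done
```

```text
[4.000e-01 2.244e+02 5.052e+02 4.720e+01 3.796e+02 3.180e+02 7.640e+01] [ 0.  0.  0.  0. -0.  0. -0. -0.  0. -0. -0. -0.] [np.float64(0.0), np.float64(0.0), np.float64(0.0), np.float64(0.002)]
[138.1 538.7 355.8 316.1  76.6] [-3.5  0.3 -1.5  0.9 -0.2  1.1  3.4 -1.8 -0.4 -0.8 -1.7  0.8] [np.float64(0.0), np.float64(0.0), np.float64(0.0), np.float64(0.002)]
[137.9 538.9 361.  315.   76.5   5.2] [-3.  -0.2 -0.6  0.2  0.1 -0.7  3.7 -1.8  0.1 -0.9 -1.4  1.1] [np.float64(0.0), np.float64(0.0), np.float64(0.0), np.float64(0.002)]
[224.  505.5  46.9 379.8 318.   76.4  -0. ] [ 0.   0.   0.   0.  -0.  -0.   0.  -0.   0.  -0.  -0.1 -0.1] [np.float64(0.0), np.float64(0.0), np.float64(0.0), np.float64(0.002)]
[5.000e-01 2.243e+02 5.052e+02 4.720e+01 3.795e+02 3.179e+02 7.640e+01
 1.000e-01] [ 0.  0. -0.  0. -0. -0. -0. -0.  0. -0. -0. -0.] [np.float64(0.0), np.float64(0.0), np.float64(0.0), np.float64(0.002)]
```

```bash
cat > scan.py <<'E'
from kin import *
rng=np.random.default_rng(1);S=rng.uniform(lo,hi,(14,6))
def tool(az,el=0,fl=1):
    z=np.array([np.cos(az)*np.cos(el),np.sin(az)*np.cos(el),np.sin(el)]);h=np.array([-np.sin(az),np.cos(az),0])
    y=fl*np.cross(z,h);y=y*np.sign(y[2])*fl;return Ro.from_matrix(np.c_[np.cross(y,z),y,z])
if __name__=='__main__':
  for x,y in((588,-30),(535,-30),(535,-350),(470,-350)):
    for z in(112,260):
      r=[]
      for a in range(-180,180,15):
        ok=[ik(np.array([x,y,z]),tool(np.radians(a),0,f),S) for f in(1,-1)]
        ok=''.join('+-'[i] for i in(0,1) if ok[i][1]<1e-6)
        if ok: r.append(f'{a}:{ok}')
      print(x,y,z,*r)
E
timeout 500 python3 scan.py
```

```text
588 -30 112 -30:+- -15:+- 0:+- 15:+- 30:+- 45:+- 60:+- 75:+- 90:+- 105:+- 120:+- 135:+-
588 -30 260 -30:+- -15:- 0:- 15:+- 30:+- 45:+- 60:+- 75:+- 90:+- 105:+- 120:+-
535 -30 112 -150:+- -135:+- -30:+- -15:+- 0:+- 15:+- 30:+- 45:+- 60:+- 75:+- 90:+- 105:+- 120:+- 135:+-
535 -30 260 -30:+- -15:- 0:+- 15:- 30:+- 45:+- 60:+- 75:+- 90:+- 105:+- 120:+- 135:+-
535 -350 112 -60:- -45:- -30:+- -15:+- 0:+- 15:+- 30:+- 45:+- 60:+- 75:+- 90:+-
535 -350 260 -60:+- -45:+- -30:+- -15:+- 0:+- 15:+- 30:+- 45:+- 60:+- 75:+- 90:+-
470 -350 112 -60:+- -45:- -30:+- -15:+- 0:- 15:+- 30:+- 45:+- 60:+- 75:+- 90:+-
470 -350 260 -60:+- -45:- -30:+- -15:+- 0:+- 15:+- 30:+- 45:+- 60:+- 75:+- 90:+-
```

```bash
cat > go.py <<'E'
from kin import *
from scan import tool
from plant import bot
def down(az):  # closing axis azimuth (deg)
    a=np.radians(az)+np.pi/2;return E('z',a)*E('x',np.pi)
def plan(targets,q=None,verbose=1):
    """targets: list of (p,R). Prints total shift/turn per leg, row count, and joints along a straight path."""
    o=bot.get_obs();p=np.array(o['tool_pos']);R=Ro.from_euler('xyz',o['tcp_rot']);q=np.array(o['joint_positions'])
    print('now',np.round(p,1),np.round(o['tcp_rot'],3),'t',round(o['time'],1))
    for P,T in targets:
        P=np.array(P,float);d=P-p;w=(T*R.inv()).as_rotvec();n=int(max(np.ceil(np.linalg.norm(d)/48),np.ceil(np.linalg.norm(w)/.145),1));bad=0;mx=np.zeros(6)
        for k in range(1,n+1):
            q2,c=ik(p+d*k/n,Ro.from_rotvec(w*k/n)*R,[q]);bad=max(bad,c);mx=np.maximum(mx,abs(q2-q));q=q2
        print('d',np.round(d,1),'w',np.round(w,3),'rows',n,'/row',np.round(d/n,1),np.round(w/n,4),'maxdq',np.round(mx,2),'q',np.round(q,2),'err %.0e'%bad);p,R=P,T
E
python3 - <<'E'
from go import *
az=np.radians(91.8)
for x in(540,560,575,588):
  for f in(1,-1):
    for z in(112,230): q,c=ik(np.array([x,-311,z]),tool(az,0,f));print(x,f,z,np.round(q,2),'%.0e'%c)
c=np.array([588.6-np.sin(.0436)*110*-1,-210.7+100])
print(c)
plan([([592,-105,180],down(1.8)),([592,-105,105],down(1.8))])
E
```

```text
540 1 112 [-0.94  1.42  0.55  1.05  2.44 -2.21] 4e-28
540 1 230 [-0.94  1.25  0.6   1.18  2.49 -2.05] 1e-27
540 -1 112 [-0.94  1.42  0.55  1.05  2.44  0.93] 2e-18
540 -1 230 [-0.94  1.25  0.6   1.18  2.49  1.09] 4e-27
560 1 112 [-0.92  1.46  0.45  1.13  2.45 -2.11] 6e-30
560 1 230 [-0.92  1.29  0.51  1.26  2.49 -1.96] 2e-22
560 -1 112 [-0.92  1.46  0.45  1.13  2.45  1.03] 6e-23
560 -1 230 [-0.92  1.29  0.51  1.26  2.49  1.19] 2e-20
575 1 112 [-0.91  1.49  0.36  1.2   2.46 -2.03] 9e-23
575 1 230 [-0.91  1.33  0.43  1.32  2.49 -1.88] 2e-29
575 -1 112 [-0.91  1.49  0.36  1.2   2.46  1.11] 3e-27
575 -1 230 [-0.91  1.33  0.43  1.32  2.49  1.27] 5e-27
588 1 112 [-0.9   1.53  0.27  1.28  2.47 -1.94] 3e-24
588 1 230 [-0.9   1.36  0.34  1.39  2.49 -1.8 ] 4e-29
588 -1 112 [-0.9   1.53  0.27  1.28  2.47  1.2 ] 2e-27
588 -1 230 [-0.9   1.36  0.34  1.39  2.49  1.34] 3e-18
[ 593.39448064 -110.7       ]
now [ 447.4 -126.2  251.1] [-3.114  0.061  2.541] t 1.8
d [144.6  21.2 -71.1] w [ 0.07   0.005 -0.938] rows 7 /row [ 20.7   3.  -10.2] [ 0.0099  0.0008 -0.134 ] maxdq [0.02 0.05 0.05 0.01 0.01 0.16] q [-0.3   0.52  1.37  0.    1.25 -0.33] err 1e-24
d [  0.   0. -75.] w [0. 0. 0.] rows 2 /row [  0.    0.  -37.5] [0. 0. 0.] maxdq [0.   0.04 0.05 0.   0.08 0.  ] q [-0.3   0.59  1.47 -0.    1.08 -0.33] err 2e-22
```

Emit:
carry_out(
  plan=[
    {"tx": 20.7,"ty": 3,"tz": -10,"rx": 0.01,"ry": 0.001,"rz": -0.134},
    {"tx": 20.7,"ty": 3,"tz": -10,"rx": 0.01,"ry": 0.001,"rz": -0.134},
    {"tx": 20.7,"ty": 3,"tz": -10,"rx": 0.01,"ry": 0.001,"rz": -0.134},
    {"tx": 20.7,"ty": 3,"tz": -10,"rx": 0.01,"ry": 0.001,"rz": -0.134},
    {"tx": 20.7,"ty": 3,"tz": -10,"rx": 0.01,"ry": 0.001,"rz": -0.134},
    {"tx": 20.7,"ty": 3,"tz": -10,"rx": 0.01,"ry": 0.001,"rz": -0.134},
    {"tx": 20.7,"ty": 3,"tz": -10,"rx": 0.01,"ry": 0.001,"rz": -0.134},
    {"tx": 0,"ty": 0,"tz": 0,"rx": 0,"ry": 0,"rz": 0},
    {"tx": 0,"ty": 0,"tz": 0,"rx": 0,"ry": 0,"rz": 0},
  ],
  gripper=0,
)

```text
time: 2.7
tool_pos: [592.0, -102.0, 180.1]
tcp_rot: [-3.14, -0.004, 1.605]
contact_force: [-0.9, -0.3, 0.5]
grip_width: 67.5
finger_force: 0.0
```

```bash
python3 - <<'E'
from go import *
from h import *
im=bot.capture('top');cv2.imwrite('pics/t1.png',im[:,:,::-1])
plan([([592,-105,180],down(1.8)),([592,-105,105],down(1.8))])
E
```

```text
now [ 591.9 -102.1  180.8] [-3.141 -0.004  1.604] t 2.8
d [ 0.1 -2.9 -0.8] w [-0.004 -0.    -0.002] rows 1 /row [ 0.1 -2.9 -0.8] [-0.0037 -0.0004 -0.0021] maxdq [0. 0. 0. 0. 0. 0.] q [-0.3   0.52  1.37  0.    1.25 -0.33] err 1e-27
d [  0.   0. -75.] w [0. 0. 0.] rows 2 /row [  0.    0.  -37.5] [0. 0. 0.] maxdq [0.   0.04 0.05 0.   0.08 0.  ] q [-0.3   0.59  1.47 -0.    1.08 -0.33] err 2e-22
```

View pics/t1.png

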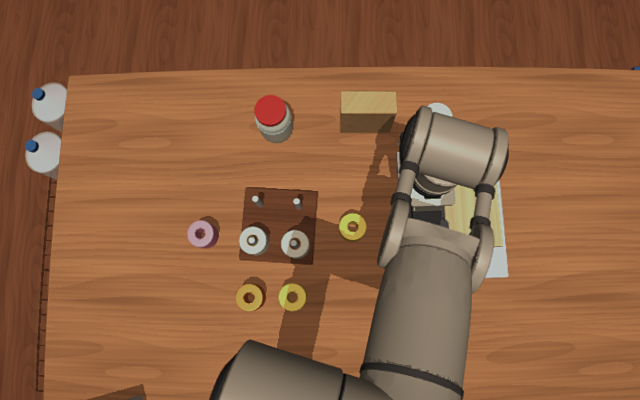

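Emit:
carry_out(
  plan=[
    {"tx": 0,"ty": 0,"tz": -30,"rx": -0.004,"ry": 0,"rz": 0},
    {"tx": 0,"ty": 0,"tz": -30,"rx": 0,"ry": 0,"rz": 0},
    {"tx": 0,"ty": 0,"tz": -15,"rx": 0,"ry": 0,"rz": 0},
    {"tx": 0,"ty": -8,"tz": 0,"rx": 0,"ry": 0,"rz": 0},
    {"tx": 0,"ty": -10,"tz": 0,"rx": 0,"ry": 0,"rz": 0},
    {"tx": 0,"ty": -10,"tz": 0,"rx": 0,"ry": 0,"rz": 0},
    {"tx": 0,"ty": -10,"tz": 0,"rx": 0,"ry": 0,"rz": 0},
    {"tx": 0,"ty": -10,"tz": 0,"rx": 0,"ry": 0,"rz": 0},
    {"tx": 0,"ty": -10,"tz": 0,"rx": 0,"ry": 0,"rz": 0},
    {"tx": 0,"ty": -10,"tz": 0,"rx": 0,"ry": 0,"rz": 0},
  ],
)

```text
time: 3.75
tool_pos: [592.6, -171.3, 106.3]
tcp_rot: [3.14, 0.001, 1.602]
contact_force: [0.3, 2.9, 3.3]
grip_width: 91.8
finger_force: 1.5
```

```bash
python3 - <<'E'
from go import *
from h import *
im=bot.capture('scene');cv2.imwrite('pics/s2.png',cv2.resize(im[190:360,140:350,::-1],None,fx=3,fy=3))
plan([([592,-199,105],down(1.8))])
E
```

```text
now [ 592.5 -173.1  106.2] [3.140e+00 2.000e-03 1.601e+00] t 3.8
d [ -0.5 -25.9  -1.2] w [0.002 0.001 0.001] rows 1 /row [ -0.5 -25.9  -1.2] [0.002  0.0014 0.001 ] maxdq [0.04 0.02 0.03 0.   0.01 0.04] q [-0.45  0.63  1.39  0.    1.12 -0.48] err 1e-24
```

View pics/s2.png

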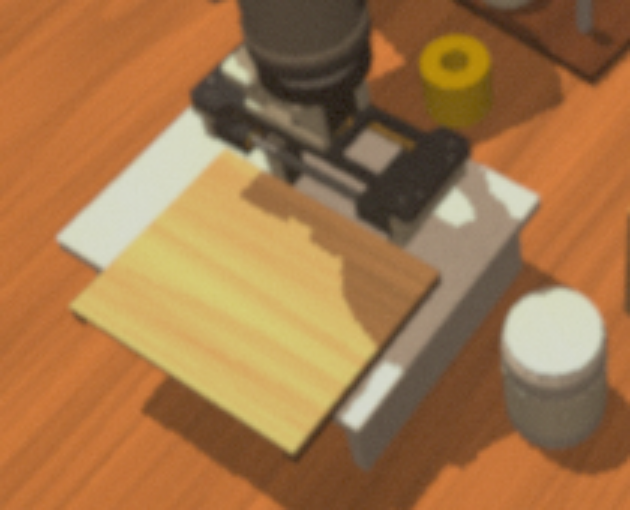

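The crop shows the tray sliding evenly over the right edge, square to the riser, with its outer corners at about (75,305) and (295,455) in the crop. I'll finish the push, then back off and lift.

Emit:
carry_out(
  plan=[
    {"tx": 0,"ty": -8,"tz": 0,"rx": 0,"ry": 0,"rz": 0},
    {"tx": 0,"ty": -8,"tz": 0,"rx": 0,"ry": 0,"rz": 0},
    {"tx": 0,"ty": -6,"tz": 0,"rx": 0,"ry": 0,"rz": 0},
    {"tx": 0,"ty": 0,"tz": 0,"rx": 0,"ry": 0,"rz": 0},
    {"tx": 0,"ty": 12,"tz": 0,"rx": 0,"ry": 0,"rz": 0},
    {"tx": 0,"ty": 10,"tz": 30,"rx": 0,"ry": 0,"rz": 0},
    {"tx": 0,"ty": 0,"tz": 45,"rx": 0,"ry": 0,"rz": 0},
    {"tx": 0,"ty": 0,"tz": 45,"rx": 0,"ry": 0,"rz": 0},
    {"tx": -30,"ty": -25,"tz": 20,"rx": 0,"ry": 0,"rz": 0},
    {"tx": -40,"ty": -25,"tz": 0,"rx": 0,"ry": 0,"rz": 0},
    {"tx": -40,"ty": -25,"tz": 0,"rx": 0,"ry": 0,"rz": 0},
    {"tx": -40,"ty": -25,"tz": 0,"rx": 0,"ry": 0,"rz": 0},
  ],
)

```text
time: 5.0
tool_pos: [441.0, -270.2, 246.0]
tcp_rot: [3.141, 0.001, 1.603]
contact_force: [0.0, -1.3, -0.0]
grip_width: 91.8
finger_force: 0.0
```

```bash
python3 - <<'E'
from go import *
from h import *
im=bot.capture('scene');cv2.imwrite('pics/s3.png',im[:,:,::-1])
s=cv2.cvtColor(im,cv2.COLOR_RGB2HSV);m=((s[...,0]>15)&(s[...,0]<32)&(s[...,1]>50)&(s[...,2]>130)).astype(np.uint8)
c=blob(m,(140,190,330,370));print('tray scene',rect(ray('scene',c,116)))
print('riser px',np.round(proj('scene',[[560,-302,100]])))
az=np.radians(91.8)
e=np.array([np.cos(az),np.sin(az)])
plan([([450,-420,220],down(1.8)),([480,-450,260],tool(az,-np.pi/4,-1)),([588,-450,200],tool(az,0,-1)),([588,-420,112],tool(az,0,-1)),([586,-312,112],tool(az,0,-1))])
plan([([450,-420,220],down(1.8)),([480,-450,260],tool(az,-np.pi/4,1)),([588,-450,200],tool(az,0,1)),([588,-420,112],tool(az,0,1)),([586,-312,112],tool(az,0,1))])
E
```

```text
tray scene [ 564.2 -231.5  245.4  275.     1.9]
riser px [[204. 296.]]
now [ 435.9 -273.5  245.9] [-3.138e+00  3.000e-03  1.600e+00] t 5.0
d [  14.1 -146.5  -25.9] w [ 0.003 -0.004  0.002] rows 4 /row [  3.5 -36.6  -6.5] [ 0.0007 -0.0009  0.0005] maxdq [0.05 0.06 0.07 0.   0.02 0.05] q [-0.88  0.52  1.27  0.    1.36 -0.91] err 3e-19
d [ 30. -30.  40.] w [ 0.594  0.633 -1.482] rows 12 /row [ 2.5 -2.5  3.3] [ 0.0495  0.0527 -0.1235] maxdq [0.02 0.05 0.1  0.09 0.11 0.18] q [-1.04  1.08  0.3   0.53  2.4   0.78] err 3e-17
d [108.   0. -60.] w [0.785 0.025 0.   ] rows 6 /row [ 18.   0. -10.] [0.1308 0.0041 0.    ] maxdq [0.02 0.16 0.26 0.24 0.14 0.23] q [-1.08  1.52  0.04  1.56  2.35  1.57] err 6e-02
d [  0.  30. -88.] w [0. 0. 0.] rows 2 /row [  0.  15. -44.] [0. 0. 0.] maxdq [0.02 0.04 0.   0.07 0.02 0.08] q [-1.04  1.61  0.04  1.42  2.38  1.4 ] err 5e-02
d [ -2. 108.   0.] w [0. 0. 0.] rows 3 /row [-0.7 36.   0. ] [0. 0. 0.] maxdq [0.05 0.09 0.23 0.16 0.06 0.21] q [-0.9   1.53  0.27  1.27  2.47  1.19] err 1e-02
now [ 435.9 -273.5  245.9] [-3.138e+00  3.000e-03  1.600e+00] t 5.0
d [  14.
[... 176 characters left out ...]
] err 3e-19
d [ 30. -30.  40.] w [ 0.633 -0.594  1.482] rows 12 /row [ 2.5 -2.5  3.3] [ 0.0527 -0.0495  0.1235] maxdq [0.04 0.09 0.17 0.07 0.14 0.17] q [-1.04  1.08  0.3   0.53  2.4  -2.36] err 1e-17
d [108.   0. -60.] w [0.785 0.025 0.   ] rows 6 /row [ 18.   0. -10.] [0.1308 0.0041 0.    ] maxdq [0.02 0.16 0.26 0.24 0.14 0.23] q [-1.08  1.52  0.04  1.56  2.35 -1.58] err 6e-02
d [  0.  30. -88.] w [0. 0. 0.] rows 2 /row [  0.  15. -44.] [0. 0. 0.] maxdq [0.02 0.04 0.   0.07 0.02 0.08] q [-1.04  1.61  0.04  1.42  2.38 -1.74] err 5e-02
d [ -2. 108.   0.] w [0. 0. 0.] rows 3 /row [-0.7 36.   0. ] [0. 0. 0.] maxdq [0.05 0.09 0.23 0.16 0.06 0.21] q [-0.9   1.53  0.27  1.27  2.47 -1.95] err 1e-02
```

View pics/s3.png

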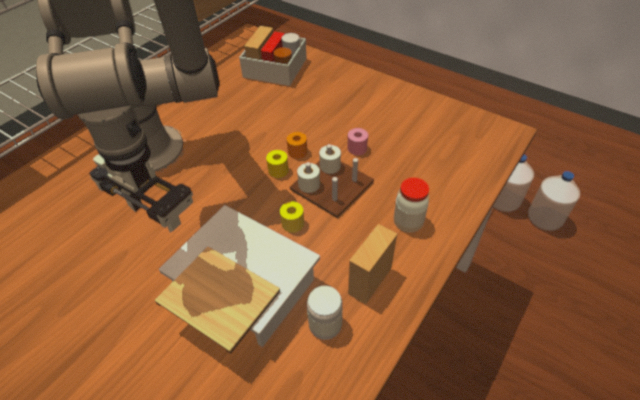

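```bash
python3 - <<'E'
from go import *
from h import *
C=ray('scene',[(157,300),(229,347),(279,292),(208,252)],116);print(np.round(C),rect(C))
az=np.radians(91.8)
for f in(1,-1):
    plan([([430,-400,270],down(1.8)),([430,-400,270],tool(az,-np.pi/4,f)),([430,-350,200],tool(az,0,f)),([430,-325,112],tool(az,0,f)),([585,-313,112],tool(az,0,f)),([585,-313,230],tool(az,0,f)),([585,-313,230],tool(az,0,f)*Ro.from_rotvec([0,0,1.5*f])),([585,-313,230],tool(az,0,-f))])
E
```

```text
[[ 496. -367.]
 [ 685. -359.]
 [ 691. -213.]
 [ 499. -222.]] [ 593.2 -289.7  200.8  145.7    2.3]
now [ 435.9 -273.5  245.9] [-3.138e+00  3.000e-03  1.600e+00] t 5.0
d [  -5.9 -126.5   24.1] w [ 0.003 -0.004  0.002] rows 3 /row [ -2.  -42.2   8. ] [ 0.001  -0.0012  0.0006] maxdq [0.06 0.05 0.09 0.   0.05 0.06] q [-0.88  0.43  1.27  0.    1.44 -0.91] err 3e-17
d [0. 0. 0.] w [ 0.633 -0.594  1.482] rows 12 /row [0. 0. 0.] [ 0.0527 -0.0495  0.1235] maxdq [0.04 0.05 0.07 0.07 0.09 0.17] q [-1.06  0.85  0.76  0.42  2.21 -2.53] err 3e-26
d [  0.  50. -70.] w [0.785 0.025 0.   ] rows 6 /row [  0.    8.3 -11.7] [0.1308 0.0041 0.    ] maxdq [0.01 0.06 0.03 0.07 0.07 0.02] q [-1.08  1.21  0.8   0.86  2.52 -2.39] err 2e-21
d [  0.  25. -88.] w [0. 0. 0.] rows 2 /row [  0.   12.5 -44. ] [0. 0. 0.] maxdq [0.01 0.05 0.04 0.07 0.06 0.09] q [-1.07  1.29  0.87  0.74  2.4  -2.55] err 1e-21
d [155.  12.   0.] w [0. 0. 0.] rows 4 /row [38.8  3.   0. ] [0. 0. 0.] maxdq [0.04 0.09 0.22 0.18 0.02 0.21] q [-0.9   1.53  0.27  1.27  2.47 -1.95] err 7e-24
d [  0.   0. 118.] w [0. 0. 0.] rows 3 /row [ 0.   0.  
[... 1215 characters left out ...]
 0.74  2.4   0.59] err 1e-21
d [155.  12.   0.] w [0. 0. 0.] rows 4 /row [38.8  3.   0. ] [0. 0. 0.] maxdq [0.04 0.09 0.22 0.18 0.02 0.21] q [-0.9   1.53  0.27  1.27  2.47  1.19] err 8e-24
d [  0.   0. 118.] w [0. 0. 0.] rows 3 /row [ 0.   0.  39.3] [0. 0. 0.] maxdq [0.   0.06 0.05 0.05 0.01 0.07] q [-0.9   1.36  0.35  1.38  2.49  1.34] err 5e-18
d [0. 0. 0.] w [ 0.047 -1.499  0.   ] rows 11 /row [0. 0. 0.] [ 0.0043 -0.1363  0.    ] maxdq [0.   0.   0.   0.   0.   0.14] q [-0.9   1.36  0.35  1.38  2.49 -0.16] err 6e-24
d [0. 0. 0.] w [ 0.052 -1.641  0.   ] rows 12 /row [0. 0. 0.] [ 0.0043 -0.1367  0.    ] maxdq [0.   0.   0.   0.   0.   0.14] q [-0.9   1.36  0.35  1.38  2.49 -1.8 ] err 7e-19
```

The tray's outer edge is at y≈-364, so the overhang is about 60 mm and its centre is near (590,-285). Next I turn the tool horizontal, pointing left (+y), and come in from the near side.

Emit:
carry_out(
  plan=[
    {"tx": -2,"ty": -42,"tz": 8,"rx": 0.001,"ry": -0.001,"rz": 0.001},
    {"tx": -2,"ty": -42,"tz": 8,"rx": 0.001,"ry": -0.001,"rz": 0.001},
    {"tx": -2,"ty": -42,"tz": 8,"rx": 0.001,"ry": -0.001,"rz": 0.001},
    {"tx": 0,"ty": 0,"tz": 0,"rx": 0.0495,"ry": 0.0527,"rz": -0.1235},
    {"tx": 0,"ty": 0,"tz": 0,"rx": 0.0495,"ry": 0.0527,"rz": -0.1235},
    {"tx": 0,"ty": 0,"tz": 0,"rx": 0.0495,"ry": 0.0527,"rz": -0.1235},
    {"tx": 0,"ty": 0,"tz": 0,"rx": 0.0495,"ry": 0.0527,"rz": -0.1235},
    {"tx": 0,"ty": 0,"tz": 0,"rx": 0.0495,"ry": 0.0527,"rz": -0.1235},
    {"tx": 0,"ty": 0,"tz": 0,"rx": 0.0495,"ry": 0.0527,"rz": -0.1235},
    {"tx": 0,"ty": 0,"tz": 0,"rx": 0.0495,"ry": 0.0527,"rz": -0.1235},
    {"tx": 0,"ty": 0,"tz": 0,"rx": 0.0495,"ry": 0.0527,"rz": -0.1235},
    {"tx": 0,"ty": 0,"tz": 0,"rx": 0.0495,"ry": 0.0527,"rz": -0.1235},
  ],
)

```text
time: 6.25
tool_pos: [437.1, -395.7, 269.5]
tcp_rot: [-2.536, -0.122, 0.412]
contact_force: [-0.4, -0.3, -0.4]
grip_width: 92.0
finger_force: 0.0
```

Emit:
carry_out(
  plan=[
    {"tx": 0,"ty": 0,"tz": 0,"rx": 0.0495,"ry": 0.0527,"rz": -0.1235},
    {"tx": 0,"ty": 0,"tz": 0,"rx": 0.0495,"ry": 0.0527,"rz": -0.1235},
    {"tx": 0,"ty": 0,"tz": 0,"rx": 0.0495,"ry": 0.0527,"rz": -0.1235},
    {"tx": 0,"ty": 8,"tz": -12,"rx": 0.131,"ry": 0.004,"rz": 0},
    {"tx": 0,"ty": 8,"tz": -12,"rx": 0.131,"ry": 0.004,"rz": 0},
    {"tx": 0,"ty": 8,"tz": -12,"rx": 0.131,"ry": 0.004,"rz": 0},
    {"tx": 0,"ty": 8,"tz": -12,"rx": 0.131,"ry": 0.004,"rz": 0},
    {"tx": 0,"ty": 8,"tz": -12,"rx": 0.131,"ry": 0.004,"rz": 0},
    {"tx": 0,"ty": 8,"tz": -12,"rx": 0.13,"ry": 0.004,"rz": 0},
    {"tx": 0,"ty": 0,"tz": 0,"rx": 0,"ry": 0,"rz": 0},
  ],
)

```text
time: 7.25
tool_pos: [436.6, -346.3, 192.4]
tcp_rot: [-1.562, 0.005, 0.03]
contact_force: [0.2, 0.0, -1.1]
grip_width: 91.7
finger_force: 0.0
```

```bash
python3 - <<'E'
from go import *
az=np.radians(91.8);f=-1
plan([([430,-330,112],tool(az,0,f)),([585,-312,112],tool(az,0,f)),([585,-312,230],tool(az,0,f))])
E
```

```text
now [ 436.6 -346.3  192.4] [-1.562  0.005  0.03 ] t 7.2
d [ -6.6  16.3 -80.4] w [-0.009 -0.005  0.001] rows 2 /row [ -3.3   8.2 -40.2] [-0.0043 -0.0024  0.0007] maxdq [0.   0.04 0.03 0.07 0.05 0.08] q [-1.07  1.3   0.85  0.75  2.42  0.6 ] err 6e-22
d [155.  18.   0.] w [0. 0. 0.] rows 4 /row [38.8  4.5  0. ] [0. 0. 0.] maxdq [0.05 0.08 0.21 0.17 0.01 0.2 ] q [-0.9   1.53  0.28  1.26  2.47  1.19] err 6e-18
d [  0.   0. 118.] w [0. 0. 0.] rows 3 /row [ 0.   0.  39.3] [0. 0. 0.] maxdq [0.   0.06 0.05 0.05 0.01 0.07] q [-0.9   1.36  0.36  1.38  2.49  1.33] err 3e-18
```

Emit:
carry_out(
  plan=[
    {"tx": -3,"ty": 8,"tz": -40,"rx": -0.004,"ry": -0.002,"rz": 0},
    {"tx": -3,"ty": 8,"tz": -40,"rx": -0.004,"ry": -0.002,"rz": 0},
    {"tx": 25,"ty": 0,"tz": 0,"rx": 0,"ry": 0,"rz": 0},
    {"tx": 26,"ty": 3,"tz": 0,"rx": 0,"ry": 0,"rz": 0},
    {"tx": 26,"ty": 3,"tz": 0,"rx": 0,"ry": 0,"rz": 0},
    {"tx": 26,"ty": 4,"tz": 0,"rx": 0,"ry": 0,"rz": 0},
    {"tx": 26,"ty": 4,"tz": 0,"rx": 0,"ry": 0,"rz": 0},
    {"tx": 27,"ty": 4,"tz": 0,"rx": 0,"ry": 0,"rz": 0},
    {"tx": 0,"ty": 0,"tz": 0,"rx": 0,"ry": 0,"rz": 0},
    {"tx": 0,"ty": 0,"tz": 0,"rx": 0,"ry": 0,"rz": 0},
  ],
)

```text
time: 8.25
tool_pos: [586.9, -313.9, 118.7]
tcp_rot: [-1.587, -0.009, 0.031]
contact_force: [-0.2, -0.5, -1.1]
grip_width: 91.8
finger_force: 0.0
```

```bash
python3 - <<'E'
from go import *
from h import *
im=bot.capture('scene');t=bot.capture('top')
a=cv2.resize(im[180:380,80:340,::-1],None,fx=2.2,fy=2.2);cv2.imwrite('pics/s4.png',a)
try: print('tray top',tray(t))
except Exception as e: print(e)
az=np.radians(91.8);f=-1
plan([([588,-311,112],tool(az,0,f))])
E
```

```text
tray top [ 602.8 -285.7  169.6  160.4    1.8]
now [ 586.  -315.1  119.1] [-1.585 -0.008  0.029] t 8.3
d [ 2.   4.1 -7.1] w [0.014 0.008 0.003] rows 1 /row [ 2.   4.1 -7.1] [0.0143 0.0084 0.0027] maxdq [0.01 0.02 0.01 0.02 0.   0.02] q [-0.9   1.53  0.27  1.28  2.47  1.2 ] err 7e-29
```

View pics/s4.png

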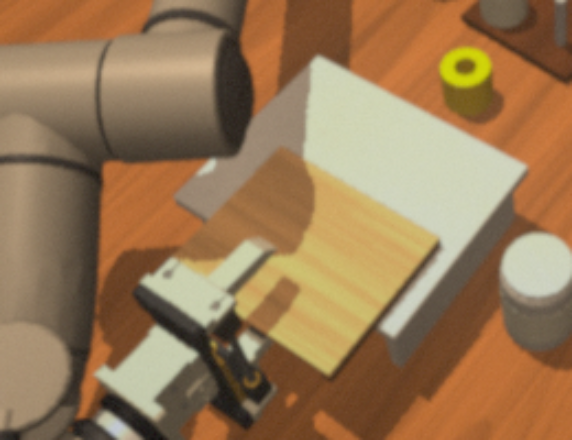

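The crop shows the upper finger over the tray at (250,255), the lower one beneath it, and the riser clear of both. A small correction, then I close.

Emit:
carry_out(
  plan=[
    {"tx": 2,"ty": 4,"tz": -7,"rx": 0.014,"ry": 0.008,"rz": 0.003},
    {"tx": 0,"ty": 0,"tz": 0,"rx": 0,"ry": 0,"rz": 0},
    {"tx": 0,"ty": 0,"tz": 0,"rx": 0,"ry": 0,"rz": 0},
  ],
)

```text
time: 8.65
tool_pos: [588.1, -310.6, 110.5]
tcp_rot: [-1.568, 0.001, 0.032]
contact_force: [0.4, 0.3, -0.4]
grip_width: 91.8
finger_force: 0.0
```

Emit:
carry_out(
  plan=[
    {"tx": 0,"ty": 0,"tz": 0,"rx": 0,"ry": 0,"rz": 0},
    {"tx": 0,"ty": 0,"tz": 0,"rx": 0,"ry": 0,"rz": 0},
    {"tx": 0,"ty": 0,"tz": 0,"rx": 0,"ry": 0,"rz": 0},
    {"tx": 0,"ty": 0,"tz": 0,"rx": 0,"ry": 0,"rz": 0},
    {"tx": 0,"ty": 0,"tz": 0,"rx": 0,"ry": 0,"rz": 0},
    {"tx": 0,"ty": 0,"tz": 0,"rx": 0,"ry": 0,"rz": 0},
    {"tx": 0,"ty": 0,"tz": 0,"rx": 0,"ry": 0,"rz": 0},
    {"tx": 0,"ty": 0,"tz": 0,"rx": 0,"ry": 0,"rz": 0},
    {"tx": 0,"ty": 0,"tz": 0,"rx": 0,"ry": 0,"rz": 0},
    {"tx": 0,"ty": 0,"tz": 0,"rx": 0,"ry": 0,"rz": 0},
    {"tx": 0,"ty": 0,"tz": 0,"rx": 0,"ry": 0,"rz": 0},
    {"tx": 0,"ty": 0,"tz": 0,"rx": 0,"ry": 0,"rz": 0},
  ],
  gripper=1,
)

```text
time: 9.85
tool_pos: [588.4, -310.6, 112.0]
tcp_rot: [-1.569, -0.002, 0.033]
contact_force: [0.3, 0.1, 4.5]
grip_width: 7.8
finger_force: 30.0
```

Emit:
carry_out(
  plan=[
    {"tx": 0,"ty": 0,"tz": 15,"rx": 0,"ry": 0,"rz": 0},
    {"tx": 0,"ty": 0,"tz": 20,"rx": 0,"ry": 0,"rz": 0},
    {"tx": 0,"ty": 0,"tz": 25,"rx": 0,"ry": 0,"rz": 0},
    {"tx": 0,"ty": 0,"tz": 25,"rx": 0,"ry": 0,"rz": 0},
    {"tx": 0,"ty": 0,"tz": 25,"rx": 0,"ry": 0,"rz": 0},
    {"tx": 0,"ty": 0,"tz": 15,"rx": 0,"ry": 0,"rz": 0},
    {"tx": 0,"ty": 0,"tz": 0,"rx": 0,"ry": 0,"rz": 0},
  ],
)

```text
time: 10.55
tool_pos: [588.5, -310.6, 238.7]
tcp_rot: [-1.573, -0.003, 0.032]
contact_force: [0.5, 0.2, -2.5]
grip_width: 8.1
finger_force: 30.0
```

```bash
python3 - <<'E'
from go import *
from h import *
im=bot.capture('scene')
a=cv2.resize(im[150:380,80:380,::-1],None,fx=2,fy=2);cv2.imwrite('pics/s5.png',a)
az=np.radians(91.8);f=-1
plan([([588,-311,235],tool(az,0,f)),([588,-311,235],tool(az,0,f)*Ro.from_rotvec([0,0,-1.57])),([588,-311,235],tool(az,0,-f))])
E
```

```text
now [ 588.4 -310.5  236.8] [-1.571e+00 -1.000e-03  3.200e-02] t 10.6
d [-0.4 -0.5 -1.8] w [ 0.     0.001 -0.001] rows 1 /row [-0.4 -0.5 -1.8] [ 0.0002  0.0008 -0.0005] maxdq [0. 0. 0. 0. 0. 0.] q [-0.9   1.36  0.34  1.4   2.49  1.35] err 4e-19
d [0. 0. 0.] w [ 0.049 -1.569  0.   ] rows 11 /row [0. 0. 0.] [ 0.0045 -0.1427  0.    ] maxdq [0.   0.   0.   0.   0.   0.14] q [-0.9   1.36  0.34  1.4   2.49 -0.22] err 4e-23
d [0. 0. 0.] w [ 0.049 -1.571  0.   ] rows 11 /row [0. 0. 0.] [ 0.0045 -0.1428  0.    ] maxdq [0.   0.   0.   0.   0.   0.14] q [-0.9   1.36  0.34  1.4   2.49 -1.79] err 2e-18
```

View pics/s5.png

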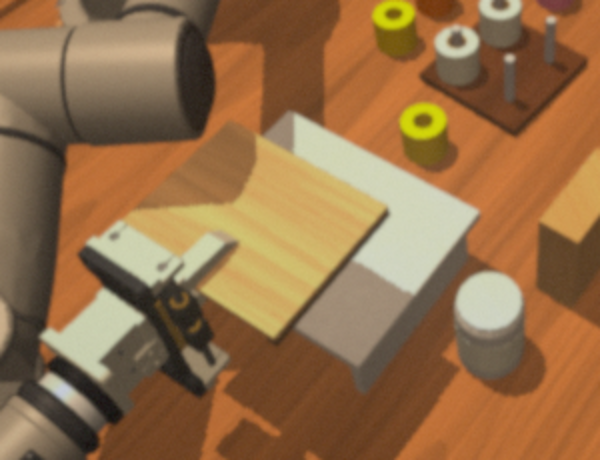

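The crop shows the tray held level above the riser. Now I flip it half a turn about the tool axis.

Emit:
carry_out(
  plan=[
    {"tx": 0,"ty": 0,"tz": 0,"rx": 0.003,"ry": -0.09,"rz": 0},
    {"tx": 0,"ty": 0,"tz": 0,"rx": 0.0042,"ry": -0.134,"rz": 0},
    {"tx": 0,"ty": 0,"tz": 0,"rx": 0.0042,"ry": -0.134,"rz": 0},
    {"tx": 0,"ty": 0,"tz": 0,"rx": 0.0042,"ry": -0.134,"rz": 0},
    {"tx": 0,"ty": 0,"tz": 0,"rx": 0.0042,"ry": -0.134,"rz": 0},
    {"tx": 0,"ty": 0,"tz": 0,"rx": 0.0042,"ry": -0.134,"rz": 0},
    {"tx": 0,"ty": 0,"tz": 0,"rx": 0.0042,"ry": -0.134,"rz": 0},
    {"tx": 0,"ty": 0,"tz": 0,"rx": 0.0042,"ry": -0.134,"rz": 0},
    {"tx": 0,"ty": 0,"tz": 0,"rx": 0.0042,"ry": -0.134,"rz": 0},
    {"tx": 0,"ty": 0,"tz": 0,"rx": 0.0042,"ry": -0.134,"rz": 0},
    {"tx": 0,"ty": 0,"tz": 0,"rx": 0.0042,"ry": -0.134,"rz": 0},
    {"tx": 0,"ty": 0,"tz": 0,"rx": 0.0042,"ry": -0.134,"rz": 0},
  ],
)

```text
time: 11.8
tool_pos: [588.4, -310.4, 233.7]
tcp_rot: [-1.065, -1.567, -0.473]
contact_force: [-0.7, 0.8, -2.8]
grip_width: 7.6
finger_force: 30.0
```

Emit:
carry_out(
  plan=[
    {"tx": 0,"ty": 0,"tz": 0,"rx": 0.0042,"ry": -0.134,"rz": 0},
    {"tx": 0,"ty": 0,"tz": 0,"rx": 0.0042,"ry": -0.134,"rz": 0},
    {"tx": 0,"ty": 0,"tz": 0,"rx": 0.0042,"ry": -0.134,"rz": 0},
    {"tx": 0,"ty": 0,"tz": 0,"rx": 0.0042,"ry": -0.134,"rz": 0},
    {"tx": 0,"ty": 0,"tz": 0,"rx": 0.0042,"ry": -0.134,"rz": 0},
    {"tx": 0,"ty": 0,"tz": 0,"rx": 0.0042,"ry": -0.134,"rz": 0},
    {"tx": 0,"ty": 0,"tz": 0,"rx": 0.0042,"ry": -0.134,"rz": 0},
    {"tx": 0,"ty": 0,"tz": 0,"rx": 0.0042,"ry": -0.134,"rz": 0},
    {"tx": 0,"ty": 0,"tz": 0,"rx": 0.0042,"ry": -0.134,"rz": 0},
    {"tx": 0,"ty": 0,"tz": 0,"rx": 0.0042,"ry": -0.134,"rz": 0},
    {"tx": 0,"ty": 0,"tz": 0,"rx": 0.0042,"ry": -0.134,"rz": 0},
    {"tx": 0,"ty": 0,"tz": 0,"rx": 0.003,"ry": -0.1,"rz": 0},
  ],
)

```text
time: 13.0
tool_pos: [588.5, -310.4, 233.7]
tcp_rot: [1.57, 0.0, -3.112]
contact_force: [-1.4, 0.8, -2.8]
grip_width: 7.8
finger_force: 30.0
```

```bash
python3 - <<'E'
from go import *
from h import *
im=bot.capture('scene')
a=cv2.resize(im[150:380,80:380,::-1],None,fx=2,fy=2);cv2.imwrite('pics/s6.png',a)
az=np.radians(91.8);f=1
plan([([588,-311,235],tool(az,0,f)),([584,-311,106],tool(az,0,f)),([430,-325,106],tool(az,0,f))])
E
```

```text
now [ 588.4 -310.4  233.8] [ 1.57   0.004 -3.111] t 13.1
d [-0.4 -0.6  1.2] w [-0.001  0.004  0.001] rows 1 /row [-0.4 -0.6  1.2] [-0.0007  0.0043  0.0011] maxdq [0.   0.   0.01 0.01 0.   0.01] q [-0.9   1.36  0.34  1.4   2.49 -1.79] err 1e-18
d [  -4.    0. -129.] w [0. 0. 0.] rows 3 /row [ -1.3   0.  -43. ] [0. 0. 0.] maxdq [0.   0.07 0.04 0.07 0.01 0.08] q [-0.9   1.53  0.29  1.25  2.46 -1.97] err 3e-19
d [-154.  -14.    0.] w [0. 0. 0.] rows 4 /row [-38.5  -3.5   0. ] [0. 0. 0.] maxdq [0.04 0.09 0.21 0.17 0.02 0.2 ] q [-1.07  1.3   0.86  0.74  2.4  -2.55] err 3e-19
```

View pics/s6.png

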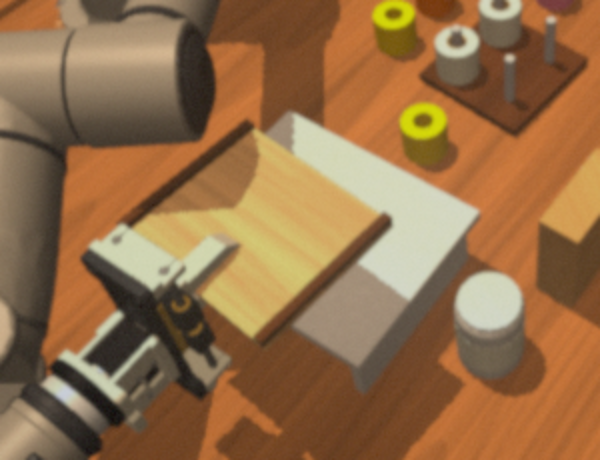

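The crop shows the tray face up, with its rims (dark) on top. I lower it onto the riser at x≈570 and release.

Emit:
carry_out(
  plan=[
    {"tx": -5,"ty": 0,"tz": -30,"rx": 0,"ry": 0.004,"rz": 0.001},
    {"tx": -5,"ty": 0,"tz": -30,"rx": 0,"ry": 0,"rz": 0},
    {"tx": -4,"ty": 0,"tz": -30,"rx": 0,"ry": 0,"rz": 0},
    {"tx": -4,"ty": 0,"tz": -20,"rx": 0,"ry": 0,"rz": 0},
    {"tx": 0,"ty": 0,"tz": -10,"rx": 0,"ry": 0,"rz": 0},
    {"tx": 0,"ty": 0,"tz": -5,"rx": 0,"ry": 0,"rz": 0},
    {"tx": 0,"ty": 0,"tz": 0,"rx": 0,"ry": 0,"rz": 0},
    {"tx": 0,"ty": 0,"tz": 0,"rx": 0,"ry": 0,"rz": 0},
  ],
)

```text
time: 13.85
tool_pos: [570.7, -310.6, 111.8]
tcp_rot: [1.574, -0.005, -3.11]
contact_force: [-0.7, -0.1, -2.6]
grip_width: 7.7
finger_force: 30.0
```

Emit:
carry_out(
  plan=[
    {"tx": 0,"ty": 0,"tz": -3,"rx": 0,"ry": 0,"rz": 0},
    {"tx": 0,"ty": 0,"tz": 0,"rx": 0,"ry": 0,"rz": 0},
    {"tx": 0,"ty": 0,"tz": 0,"rx": 0,"ry": 0,"rz": 0},
  ],
)

```text
time: 14.15
tool_pos: [570.5, -310.5, 108.3]
tcp_rot: [1.573, -0.006, -3.11]
contact_force: [0.2, -0.2, -2.9]
grip_width: 8.2
finger_force: 30.0
```

Emit:
carry_out(
  plan=[
    {"tx": 0,"ty": 0,"tz": -2,"rx": 0,"ry": 0,"rz": 0},
    {"tx": 0,"ty": 0,"tz": 0,"rx": 0,"ry": 0,"rz": 0},
    {"tx": 0,"ty": 0,"tz": 0,"rx": 0,"ry": 0,"rz": 0},
  ],
)

```text
time: 14.45
tool_pos: [570.4, -310.5, 105.9]
tcp_rot: [1.573, -0.006, -3.11]
contact_force: [-0.2, -0.5, -3.6]
grip_width: 7.8
finger_force: 30.0
```

Emit:
carry_out(
  plan=[
    {"tx": 0,"ty": 0,"tz": -2,"rx": 0,"ry": 0,"rz": 0},
    {"tx": 0,"ty": 0,"tz": 0,"rx": 0,"ry": 0,"rz": 0},
    {"tx": 0,"ty": 0,"tz": 0,"rx": 0,"ry": 0,"rz": 0},
  ],
)

```text
time: 14.75
tool_pos: [570.4, -310.6, 104.3]
tcp_rot: [1.572, -0.005, -3.11]
contact_force: [-0.1, -0.0, -0.4]
grip_width: 8.2
finger_force: 30.0
```

Emit:
carry_out(
  plan=[
    {"tx": 0,"ty": 0,"tz": 0,"rx": 0,"ry": 0,"rz": 0},
    {"tx": 0,"ty": 0,"tz": 0,"rx": 0,"ry": 0,"rz": 0},
    {"tx": 0,"ty": 0,"tz": 0,"rx": 0,"ry": 0,"rz": 0},
    {"tx": 0,"ty": 0,"tz": 0,"rx": 0,"ry": 0,"rz": 0},
    {"tx": 0,"ty": 0,"tz": 0,"rx": 0,"ry": 0,"rz": 0},
    {"tx": 0,"ty": 0,"tz": 0,"rx": 0,"ry": 0,"rz": 0},
    {"tx": 0,"ty": 0,"tz": 0,"rx": 0,"ry": 0,"rz": 0},
    {"tx": 0,"ty": 0,"tz": 0,"rx": 0,"ry": 0,"rz": 0},
    {"tx": 0,"ty": 0,"tz": 0,"rx": 0,"ry": 0,"rz": 0},
    {"tx": 0,"ty": 0,"tz": 0,"rx": 0,"ry": 0,"rz": 0},
    {"tx": 0,"ty": 0,"tz": 0,"rx": 0,"ry": 0,"rz": 0},
  ],
  gripper=0,
)

```text
time: 15.85
tool_pos: [570.4, -310.5, 103.9]
tcp_rot: [1.573, -0.006, -3.11]
contact_force: [-0.1, 0.1, 0.5]
grip_width: 89.5
finger_force: 0.0
```

Emit:
carry_out(
  plan=[
    {"tx": -25,"ty": -3,"tz": 0,"rx": 0,"ry": 0,"rz": 0},
    {"tx": -30,"ty": -3,"tz": 0,"rx": 0,"ry": 0,"rz": 0},
    {"tx": -30,"ty": -3,"tz": 0,"rx": 0,"ry": 0,"rz": 0},
    {"tx": -30,"ty": -3,"tz": 0,"rx": 0,"ry": 0,"rz": 0},
    {"tx": -25,"ty": -8,"tz": 0,"rx": 0,"ry": 0,"rz": 0},
    {"tx": 0,"ty": -12,"tz": 40,"rx": 0,"ry": 0,"rz": 0},
    {"tx": 0,"ty": -12,"tz": 40,"rx": 0,"ry": 0,"rz": 0},
    {"tx": 0,"ty": -8,"tz": 20,"rx": -0.131,"ry": -0.004,"rz": 0},
    {"tx": 0,"ty": -8,"tz": 15,"rx": -0.131,"ry": -0.004,"rz": 0},
    {"tx": 0,"ty": -8,"tz": 15,"rx": -0.131,"ry": -0.004,"rz": 0},
    {"tx": 0,"ty": -8,"tz": 15,"rx": -0.131,"ry": -0.004,"rz": 0},
    {"tx": 0,"ty": -8,"tz": 15,"rx": -0.131,"ry": -0.004,"rz": 0},
  ],
)

```text
time: 17.05
tool_pos: [430.2, -395.3, 264.9]
tcp_rot: [2.234, -0.005, -3.115]
contact_force: [-0.0, 0.5, 0.2]
grip_width: 91.8
finger_force: 0.0
```

```bash
python3 - <<'E'
from go import *
from h import *
im=bot.capture('scene');cv2.imwrite('pics/s7.png',im[:,:,::-1]);t=bot.capture('top');cv2.imwrite('pics/t7.png',t[:,:,::-1])
plan([([450,-400,260],down(1.8)),([570,-392,180],down(1.8)),([570,-392,103],down(1.8))])
E
```

```text
now [ 431.2 -395.   270.2] [ 2.242e+00  1.000e-03 -3.113e+00] t 17.1
d [ 18.8  -5.  -10.2] w [-0.722  0.681 -1.453] rows 13 /row [ 1.4 -0.4 -0.8] [-0.0555  0.0524 -0.1117] maxdq [0.04 0.05 0.07 0.08 0.09 0.16] q [-0.85  0.47  1.24  0.    1.44 -0.89] err 7e-26
d [120.   8. -80.] w [0. 0. 0.] rows 4 /row [ 30.   2. -20.] [0. 0. 0.] maxdq [0.04 0.06 0.06 0.   0.02 0.04] q [-0.71  0.69  1.06  0.    1.39 -0.74] err 3e-19
d [  0.   0. -77.] w [0. 0. 0.] rows 2 /row [  0.    0.  -38.5] [0. 0. 0.] maxdq [0.   0.03 0.05 0.   0.08 0.  ] q [-0.71  0.75  1.16 -0.    1.23 -0.74] err 3e-22
```

View pics/s7.png

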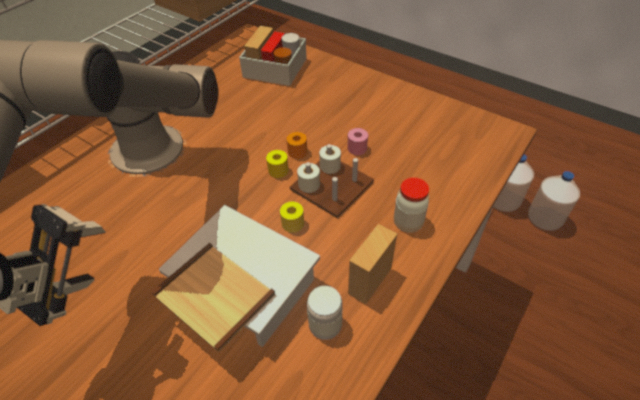

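The tray now lies face up at (215,295), overhanging the right edge and stable. I turn the tool down and push it back.

Emit:
carry_out(
  plan=[
    {"tx": 2,"ty": 0,"tz": -1,"rx": -0.0555,"ry": 0.0524,"rz": -0.1117},
    {"tx": 2,"ty": 0,"tz": -1,"rx": -0.0555,"ry": 0.0524,"rz": -0.1117},
    {"tx": 2,"ty": 0,"tz": -1,"rx": -0.0555,"ry": 0.0524,"rz": -0.1117},
    {"tx": 2,"ty": 0,"tz": -1,"rx": -0.0555,"ry": 0.0524,"rz": -0.1117},
    {"tx": 2,"ty": 0,"tz": -1,"rx": -0.0555,"ry": 0.0524,"rz": -0.1117},
    {"tx": 2,"ty": 0,"tz": -1,"rx": -0.0555,"ry": 0.0524,"rz": -0.1117},
    {"tx": 2,"ty": 0,"tz": -1,"rx": -0.0555,"ry": 0.0524,"rz": -0.1117},
    {"tx": 2,"ty": 0,"tz": -1,"rx": -0.0555,"ry": 0.0524,"rz": -0.1117},
    {"tx": 2,"ty": 0,"tz": -1,"rx": -0.0555,"ry": 0.0524,"rz": -0.1117},
    {"tx": 0,"ty": 0,"tz": 0,"rx": -0.0555,"ry": 0.0524,"rz": -0.1117},
    {"tx": 0,"ty": 0,"tz": 0,"rx": -0.0555,"ry": 0.0524,"rz": -0.1117},
    {"tx": 0,"ty": 0,"tz": 0,"rx": -0.0555,"ry": 0.0524,"rz": -0.1117},
  ],
)

```text
time: 18.35
tool_pos: [448.1, -394.0, 254.3]
tcp_rot: [3.073, -0.055, 1.705]
contact_force: [-0.4, 0.5, -0.0]
grip_width: 91.8
finger_force: 0.0
```

Emit:
carry_out(
  plan=[
    {"tx": 0,"ty": -5,"tz": 0,"rx": -0.0555,"ry": 0.0524,"rz": -0.1117},
    {"tx": 30,"ty": 2,"tz": -20,"rx": 0,"ry": 0,"rz": 0},
    {"tx": 30,"ty": 2,"tz": -20,"rx": 0,"ry": 0,"rz": 0},
    {"tx": 30,"ty": 2,"tz": -20,"rx": 0,"ry": 0,"rz": 0},
    {"tx": 30,"ty": 2,"tz": -20,"rx": 0,"ry": 0,"rz": 0},
    {"tx": 0,"ty": 0,"tz": 0,"rx": 0,"ry": 0,"rz": 0},
    {"tx": 0,"ty": 0,"tz": 0,"rx": 0,"ry": 0,"rz": 0},
  ],
)

```text
time: 19.05
tool_pos: [568.1, -390.6, 173.0]
tcp_rot: [3.13, -0.007, 1.597]
contact_force: [0.2, -0.1, -0.4]
grip_width: 91.9
finger_force: 0.0
```

```bash
python3 - <<'E'
from go import *
from h import *
t=bot.capture('top')
try: print('tray top',tray(t,z=108))
except Exception as e: print(e)
plan([([570,-392,103],down(1.8))])
E
```

```text
tray top [ 615.5 -247.8   76.7  106.9   85.5]
now [ 567.9 -391.4  174.5] [ 3.128 -0.005  1.596] t 19.1
d [  2.1  -0.6 -71.5] w [-0.005  0.013  0.006] rows 2 /row [  1.1  -0.3 -35.7] [-0.0026  0.0065  0.0029] maxdq [0.   0.04 0.04 0.01 0.07 0.  ] q [-0.71  0.75  1.16  0.    1.23 -0.74] err 3e-27
```

Emit:
carry_out(
  plan=[
    {"tx": 2,"ty": 0,"tz": -30,"rx": -0.005,"ry": 0.013,"rz": 0.006},
    {"tx": 0,"ty": 0,"tz": -30,"rx": 0,"ry": 0,"rz": 0},
    {"tx": 0,"ty": 0,"tz": -11,"rx": 0,"ry": 0,"rz": 0},
    {"tx": 0,"ty": 0,"tz": 0,"rx": 0,"ry": 0,"rz": 0},
    {"tx": 0,"ty": 0,"tz": 0,"rx": 0,"ry": 0,"rz": 0},
  ],
)

```text
time: 19.6
tool_pos: [570.6, -392.4, 105.9]
tcp_rot: [3.139, 0.003, 1.602]
contact_force: [-0.1, -0.1, 0.3]
grip_width: 92.2
finger_force: 0.0
```

```bash
python3 - <<'E'
from go import *
plan([([570,-392,103],down(1.8))])
E
```

```text
now [ 570.6 -392.4  105.9] [3.139e+00 3.000e-03 1.602e+00] t 19.6
d [-0.6  0.4 -2.9] w [0.003 0.003 0.   ] rows 1 /row [-0.6  0.4 -2.9] [0.0025 0.0031 0.0003] maxdq [0. 0. 0. 0. 0. 0.] q [-0.71  0.75  1.16  0.    1.23 -0.74] err 4e-24
```

Emit:
carry_out(
  plan=[
    {"tx": 0,"ty": 0,"tz": -2.5,"rx": 0,"ry": 0,"rz": 0},
    {"tx": 0,"ty": 10,"tz": 0,"rx": 0,"ry": 0,"rz": 0},
    {"tx": 0,"ty": 10,"tz": 0,"rx": 0,"ry": 0,"rz": 0},
    {"tx": 0,"ty": 10,"tz": 0,"rx": 0,"ry": 0,"rz": 0},
    {"tx": 0,"ty": 10,"tz": 0,"rx": 0,"ry": 0,"rz": 0},
    {"tx": 0,"ty": 10,"tz": 0,"rx": 0,"ry": 0,"rz": 0},
    {"tx": 0,"ty": 10,"tz": 0,"rx": 0,"ry": 0,"rz": 0},
    {"tx": 0,"ty": 10,"tz": 0,"rx": 0,"ry": 0,"rz": 0},
  ],
)

```text
time: 20.4
tool_pos: [570.4, -320.7, 101.6]
tcp_rot: [3.14, 0.001, 1.603]
contact_force: [-0.8, -3.1, 2.8]
grip_width: 91.7
finger_force: 1.6
```

Emit:
carry_out(
  plan=[
    {"tx": 0,"ty": 10,"tz": 0,"rx": 0,"ry": 0,"rz": 0},
    {"tx": 0,"ty": 10,"tz": 0,"rx": 0,"ry": 0,"rz": 0},
    {"tx": 0,"ty": 10,"tz": 0,"rx": 0,"ry": 0,"rz": 0},
    {"tx": 0,"ty": 7,"tz": 0,"rx": 0,"ry": 0,"rz": 0},
    {"tx": 0,"ty": 0,"tz": 0,"rx": 0,"ry": 0,"rz": 0},
    {"tx": 0,"ty": 0,"tz": 0,"rx": 0,"ry": 0,"rz": 0},
  ],
)

```text
time: 21.0
tool_pos: [570.1, -283.6, 100.9]
tcp_rot: [3.142, -0.001, 1.603]
contact_force: [-1.1, 0.1, 1.3]
grip_width: 91.7
finger_force: 0.0
```

Emit:
carry_out(
  plan=[
    {"tx": 0,"ty": -12,"tz": 0,"rx": 0,"ry": 0,"rz": 0},
    {"tx": 0,"ty": -10,"tz": 30,"rx": 0,"ry": 0,"rz": 0},
    {"tx": 0,"ty": 0,"tz": 45,"rx": 0,"ry": 0,"rz": 0},
    {"tx": -20,"ty": 0,"tz": 45,"rx": 0,"ry": 0,"rz": 0},
    {"tx": -40,"ty": -10,"tz": 20,"rx": 0,"ry": 0,"rz": 0},
    {"tx": -45,"ty": -10,"tz": 0,"rx": 0,"ry": 0,"rz": 0},
    {"tx": -45,"ty": 20,"tz": 0,"rx": 0,"ry": 0,"rz": 0},
    {"tx": -30,"ty": 40,"tz": 0,"rx": 0,"ry": 0,"rz": 0},
    {"tx": 0,"ty": 45,"tz": 20,"rx": 0,"ry": 0,"rz": 0},
    {"tx": 0,"ty": 45,"tz": 20,"rx": 0,"ry": 0,"rz": 0},
    {"tx": 0,"ty": 45,"tz": 0,"rx": 0,"ry": 0,"rz": 0},
    {"tx": 0,"ty": 45,"tz": 0,"rx": 0,"ry": 0,"rz": 0},
  ],
)

```text
time: 22.2
tool_pos: [390.5, -85.8, 282.3]
tcp_rot: [3.139, 0.002, 1.601]
contact_force: [0.6, 0.6, -0.3]
grip_width: 91.8
finger_force: 0.0
```

```bash
python3 - <<'E'
from go import *
from h import *
t=bot.capture('top');im=bot.capture('scene');cv2.imwrite('pics/v8.png',np.vstack([im[180:360,130:450,::-1],t[90:310,200:520,::-1]]))
try: print('tray top',tray(t,z=108))
except Exception as e: print(e)
plan([([400,100,260],down(1.8))])
E
```

```text
tray top [ 567.4 -191.6  179.   158.7    2. ]
now [390.1 -82.9 282. ] [ 3.14  -0.     1.607] t 22.3
d [  9.9 182.9 -22. ] w [-0.001  0.002 -0.005] rows 4 /row [ 2.5 45.7 -5.5] [-0.0001  0.0004 -0.0012] maxdq [0.12 0.03 0.02 0.   0.02 0.12] q [ 0.06  0.1   1.74 -0.    1.29  0.03] err 5e-20
```

View pics/v8.png

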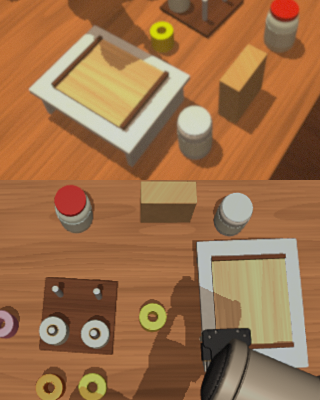

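The tray is face up at (567,-192), 2.0°, against the riser at (565,-194), 1.8°, and nothing else has moved. Next come the rolls, taking the nearer one first.

```bash
python3 - <<'E'
from go import *
D=down(-4)
plan([([505,143,200],D),([505,143,42],D),([505,143,200],D),([612,-225,200],D),([612,-225,136],D)])
plan([([512,236,200],D)])
E
```

```text
now [390.1 -82.9 282. ] [ 3.14  -0.     1.607] t 22.3
d [114.9 225.9 -82. ] w [-0.     0.002 -0.106] rows 6 /row [ 19.2  37.7 -13.7] [-0.0001  0.0003 -0.0177] maxdq [0.11 0.06 0.05 0.   0.03 0.12] q [0.13 0.37 1.57 0.   1.21 0.2 ] err 4e-20
d [   0.    0. -158.] w [0. 0. 0.] rows 4 /row [  0.    0.  -39.5] [0. 0. 0.] maxdq [0.   0.06 0.06 0.   0.1  0.  ] q [ 0.13  0.57  1.75 -0.    0.83  0.2 ] err 2e-20
d [  0.   0. 158.] w [0. 0. 0.] rows 4 /row [ 0.   0.  39.5] [0. 0. 0.] maxdq [0.   0.06 0.06 0.   0.1  0.  ] q [0.13 0.37 1.57 0.   1.21 0.2 ] err 7e-20
d [ 107. -368.    0.] w [0. 0. 0.] rows 8 /row [ 13.4 -46.    0. ] [0. 0. 0.] maxdq [0.09 0.05 0.09 0.   0.04 0.09] q [-0.47  0.6   1.18  0.    1.37 -0.4 ] err 2e-17
d [  0.   0. -64.] w [0. 0. 0.] rows 2 /row [  0.   0. -32.] [0. 0. 0.] maxdq [0.   0.03 0.05 0.   0.07 0.  ] q [-0.47  0.65  1.27 -0.    1.23 -0.4 ] err 1e-23
now [390.1 -82.9 282. ] [ 3.14  -0.     1.607] t 22.3
d [121.9 318.9 -82. ] w [-0.     0.002 -0.106] rows 8 /row [ 15.2  39.9 -10.2] [-0.0001  0.0002 -0.0133] maxdq [0.11 0.06 0.07 0.   0.03 0.12] q [0.3  0.43 1.46 0.   1.25 0.37] err 3e-19
```

Emit:
carry_out(
  plan=[
    {"tx": 19.2,"ty": 37.7,"tz": -13.7,"rx": 0,"ry": 0,"rz": -0.0177},
    {"tx": 19.2,"ty": 37.7,"tz": -13.7,"rx": 0,"ry": 0,"rz": -0.0177},
    {"tx": 19.2,"ty": 37.7,"tz": -13.7,"rx": 0,"ry": 0,"rz": -0.0177},
    {"tx": 19.2,"ty": 37.7,"tz": -13.7,"rx": 0,"ry": 0,"rz": -0.0177},
    {"tx": 19.2,"ty": 37.7,"tz": -13.7,"rx": 0,"ry": 0,"rz": -0.0177},
    {"tx": 19.2,"ty": 37.7,"tz": -13.7,"rx": 0,"ry": 0,"rz": -0.0177},
    {"tx": 0,"ty": 0,"tz": 0,"rx": 0,"ry": 0,"rz": 0},
    {"tx": 0,"ty": 0,"tz": 0,"rx": 0,"ry": 0,"rz": 0},
    {"tx": 0,"ty": 0,"tz": 0,"rx": 0,"ry": 0,"rz": 0},
  ],
)

```text
time: 23.2
tool_pos: [505.8, 138.3, 199.4]
tcp_rot: [3.14, 0.001, 1.495]
contact_force: [0.0, -0.1, 0.1]
grip_width: 91.9
finger_force: 0.0
```

```bash
python3 - <<'E'
from go import *
plan([([505,143,42],down(-4))])
E
```

```text
now [505.8 138.3 199.4] [3.140e+00 1.000e-03 1.495e+00] t 23.2
d [  -0.8    4.7 -157.4] w [0.002 0.001 0.006] rows 4 /row [ -0.2   1.2 -39.4] [0.0004 0.0003 0.0014] maxdq [0.   0.06 0.06 0.   0.1  0.  ] q [ 0.13  0.57  1.75 -0.    0.83  0.2 ] err 1e-20
```

Emit:
carry_out(
  plan=[
    {"tx": -0.8,"ty": 4.7,"tz": -35,"rx": 0,"ry": 0,"rz": 0.006},
    {"tx": 0,"ty": 0,"tz": -35,"rx": 0,"ry": 0,"rz": 0},
    {"tx": 0,"ty": 0,"tz": -35,"rx": 0,"ry": 0,"rz": 0},
    {"tx": 0,"ty": 0,"tz": -35,"rx": 0,"ry": 0,"rz": 0},
    {"tx": 0,"ty": 0,"tz": -17,"rx": 0,"ry": 0,"rz": 0},
    {"tx": 0,"ty": 0,"tz": 0,"rx": 0,"ry": 0,"rz": 0},
    {"tx": 0,"ty": 0,"tz": 0,"rx": 0,"ry": 0,"rz": 0},
  ],
)

```text
time: 23.9
tool_pos: [505.6, 143.4, 43.3]
tcp_rot: [3.139, 0.001, 1.501]
contact_force: [0.6, 0.5, 0.6]
grip_width: 91.9
finger_force: 0.0
```

Emit:
carry_out(
  plan=[
    {"tx": 0,"ty": 0,"tz": 0,"rx": 0,"ry": 0,"rz": 0},
    {"tx": 0,"ty": 0,"tz": 0,"rx": 0,"ry": 0,"rz": 0},
    {"tx": 0,"ty": 0,"tz": 0,"rx": 0,"ry": 0,"rz": 0},
    {"tx": 0,"ty": 0,"tz": 0,"rx": 0,"ry": 0,"rz": 0},
    {"tx": 0,"ty": 0,"tz": 0,"rx": 0,"ry": 0,"rz": 0},
    {"tx": 0,"ty": 0,"tz": 0,"rx": 0,"ry": 0,"rz": 0},
    {"tx": 0,"ty": 0,"tz": 0,"rx": 0,"ry": 0,"rz": 0},
  ],
  gripper=1,
)

```text
time: 24.6
tool_pos: [505.0, 144.5, 42.6]
tcp_rot: [3.14, 0.001, 1.503]
contact_force: [-1.2, -0.0, 4.8]
grip_width: 58.4
finger_force: 29.9
```

Emit:
carry_out(
  plan=[
    {"tx": 0,"ty": 0,"tz": 15,"rx": 0,"ry": 0,"rz": 0},
    {"tx": 0,"ty": 0,"tz": 25,"rx": 0,"ry": 0,"rz": 0},
    {"tx": 0,"ty": 0,"tz": 30,"rx": 0,"ry": 0,"rz": 0},
    {"tx": 0,"ty": 0,"tz": 30,"rx": 0,"ry": 0,"rz": 0},
    {"tx": 0,"ty": 0,"tz": 30,"rx": 0,"ry": 0,"rz": 0},
    {"tx": 0,"ty": 0,"tz": 30,"rx": 0,"ry": 0,"rz": 0},
    {"tx": 0,"ty": 0,"tz": 0,"rx": 0,"ry": 0,"rz": 0},
    {"tx": 0,"ty": 0,"tz": 0,"rx": 0,"ry": 0,"rz": 0},
  ],
)

```text
time: 25.4
tool_pos: [504.7, 144.4, 202.0]
tcp_rot: [3.14, 0.001, 1.503]
contact_force: [-0.2, 0.1, -1.3]
grip_width: 58.6
finger_force: 29.9
```

```bash
python3 - <<'E'
from go import *
from h import *
t=bot.capture('top');print('tray',tray(t,z=108));D=down(-4)
plan([([612,-225,205],D),([612,-225,136],D)])
E
```

```text
tray [ 567.7 -191.6  178.3  158.8    2. ]
now [504.1 144.3 201.1] [-3.141e+00  1.000e-03  1.503e+00] t 25.4
d [ 107.9 -369.3    3.9] w [ 0.001 -0.001 -0.002] rows 9 /row [ 12.  -41.    0.4] [ 0.0002 -0.0001 -0.0002] maxdq [0.08 0.05 0.08 0.   0.04 0.08] q [-0.47  0.6   1.17  0.    1.38 -0.4 ] err 3e-18
d [  0.   0. -69.] w [0. 0. 0.] rows 2 /row [  0.    0.  -34.5] [0. 0. 0.] maxdq [0.   0.03 0.05 0.   0.08 0.  ] q [-0.47  0.65  1.27 -0.    1.23 -0.4 ] err 1e-22
```

Emit:
carry_out(
  plan=[
    {"tx": 12,"ty": -41,"tz": 1,"rx": 0,"ry": 0,"rz": 0},
    {"tx": 12,"ty": -41,"tz": 1,"rx": 0,"ry": 0,"rz": 0},
    {"tx": 12,"ty": -41,"tz": 1,"rx": 0,"ry": 0,"rz": 0},
    {"tx": 12,"ty": -41,"tz": 1,"rx": 0,"ry": 0,"rz": 0},
    {"tx": 12,"ty": -41,"tz": 0,"rx": 0,"ry": 0,"rz": 0},
    {"tx": 12,"ty": -41,"tz": 0,"rx": 0,"ry": 0,"rz": 0},
    {"tx": 12,"ty": -41,"tz": 0,"rx": 0,"ry": 0,"rz": 0},
    {"tx": 12,"ty": -41,"tz": 0,"rx": 0,"ry": 0,"rz": 0},
    {"tx": 12,"ty": -41,"tz": 0,"rx": 0,"ry": 0,"rz": 0},
    {"tx": 0,"ty": 0,"tz": -20,"rx": 0,"ry": 0,"rz": 0},
    {"tx": 0,"ty": 0,"tz": -20,"rx": 0,"ry": 0,"rz": 0},
    {"tx": 0,"ty": 0,"tz": -15,"rx": 0,"ry": 0,"rz": 0},
  ],
)

```text
time: 26.65
tool_pos: [611.3, -224.5, 147.1]
tcp_rot: [-3.137, -0.001, 1.501]
contact_force: [0.2, 0.5, -1.5]
grip_width: 58.8
finger_force: 29.9
```

Emit:
carry_out(
  plan=[
    {"tx": 0,"ty": 0,"tz": -8,"rx": 0,"ry": 0,"rz": 0},
    {"tx": 0,"ty": 0,"tz": 0,"rx": 0,"ry": 0,"rz": 0},
    {"tx": 0,"ty": 0,"tz": 0,"rx": 0,"ry": 0,"rz": 0},
  ],
)

```text
time: 26.95
tool_pos: [612.9, -224.5, 143.1]
tcp_rot: [3.141, 0.001, 1.503]
contact_force: [0.4, -0.7, -0.8]
grip_width: 58.4
finger_force: 29.9
```

Emit:
carry_out(
  plan=[
    {"tx": 0,"ty": 0,"tz": -5,"rx": 0,"ry": 0,"rz": 0},
    {"tx": 0,"ty": 0,"tz": 0,"rx": 0,"ry": 0,"rz": 0},
    {"tx": 0,"ty": 0,"tz": 0,"rx": 0,"ry": 0,"rz": 0},
  ],
)

```text
time: 27.25
tool_pos: [612.9, -224.6, 138.6]
tcp_rot: [3.14, 0.001, 1.503]
contact_force: [0.6, 1.1, -1.0]
grip_width: 58.2
finger_force: 29.9
```

Emit:
carry_out(
  plan=[
    {"tx": 0,"ty": 0,"tz": -2,"rx": 0,"ry": 0,"rz": 0},
    {"tx": 0,"ty": 0,"tz": 0,"rx": 0,"ry": 0,"rz": 0},
    {"tx": 0,"ty": 0,"tz": 0,"rx": 0,"ry": 0,"rz": 0},
  ],
)

```text
time: 27.55
tool_pos: [612.8, -224.6, 136.3]
tcp_rot: [3.14, 0.001, 1.502]
contact_force: [-0.4, -0.2, -1.7]
grip_width: 58.4
finger_force: 29.9
```

Emit:
carry_out(
  plan=[
    {"tx": 0,"ty": 0,"tz": -1.5,"rx": 0,"ry": 0,"rz": 0},
    {"tx": 0,"ty": 0,"tz": 0,"rx": 0,"ry": 0,"rz": 0},
    {"tx": 0,"ty": 0,"tz": 0,"rx": 0,"ry": 0,"rz": 0},
  ],
)

```text
time: 27.85
tool_pos: [613.0, -224.7, 135.6]
tcp_rot: [3.139, 0.001, 1.503]
contact_force: [-1.4, 1.0, 6.8]
grip_width: 58.3
finger_force: 29.9
```

Emit:
carry_out(
  plan=[
    {"tx": 0,"ty": 0,"tz": 0,"rx": 0,"ry": 0,"rz": 0},
    {"tx": 0,"ty": 0,"tz": 0,"rx": 0,"ry": 0,"rz": 0},
    {"tx": 0,"ty": 0,"tz": 0,"rx": 0,"ry": 0,"rz": 0},
    {"tx": 0,"ty": 0,"tz": 0,"rx": 0,"ry": 0,"rz": 0},
    {"tx": 0,"ty": 0,"tz": 0,"rx": 0,"ry": 0,"rz": 0},
    {"tx": 0,"ty": 0,"tz": 0,"rx": 0,"ry": 0,"rz": 0},
  ],
  gripper=0,
)

```text
time: 28.45
tool_pos: [612.8, -224.6, 134.7]
tcp_rot: [3.14, 0.001, 1.502]
contact_force: [0.3, -0.1, -0.5]
grip_width: 92.0
finger_force: 0.0
```

Emit:
carry_out(
  plan=[
    {"tx": 0,"ty": 0,"tz": 20,"rx": 0,"ry": 0,"rz": 0},
    {"tx": 0,"ty": 0,"tz": 40,"rx": 0,"ry": 0,"rz": 0},
    {"tx": 0,"ty": 0,"tz": 25,"rx": 0,"ry": 0,"rz": 0},
    {"tx": -11,"ty": 45,"tz": 0,"rx": 0,"ry": 0,"rz": 0},
    {"tx": -11,"ty": 45,"tz": 0,"rx": 0,"ry": 0,"rz": 0},
    {"tx": -11,"ty": 45,"tz": 0,"rx": 0,"ry": 0,"rz": 0},
    {"tx": -11,"ty": 45,"tz": 0,"rx": 0,"ry": 0,"rz": 0},
    {"tx": -11,"ty": 45,"tz": 0,"rx": 0,"ry": 0,"rz": 0},
    {"tx": -11,"ty": 45,"tz": 0,"rx": 0,"ry": 0,"rz": 0},
    {"tx": -11,"ty": 45,"tz": 0,"rx": 0,"ry": 0,"rz": 0},
    {"tx": -10,"ty": 45,"tz": 0,"rx": 0,"ry": 0,"rz": 0},
    {"tx": -8,"ty": 45,"tz": 0,"rx": 0,"ry": 0,"rz": 0},
  ],
)

```text
time: 29.65
tool_pos: [517.0, 182.1, 220.1]
tcp_rot: [3.14, 0.001, 1.502]
contact_force: [0.4, -0.3, 0.2]
grip_width: 92.2
finger_force: 0.0
```

Emit:
carry_out(
  plan=[
    {"tx": -6,"ty": 45,"tz": 0,"rx": 0,"ry": 0,"rz": 0},
    {"tx": 0,"ty": 11,"tz": 0,"rx": 0,"ry": 0,"rz": 0},
    {"tx": 0,"ty": 0,"tz": 0,"rx": 0,"ry": 0,"rz": 0},
    {"tx": 0,"ty": 0,"tz": 0,"rx": 0,"ry": 0,"rz": 0},
  ],
)

```text
time: 30.05
tool_pos: [512.0, 235.5, 219.7]
tcp_rot: [3.14, 0.002, 1.502]
contact_force: [-0.1, -0.0, 0.1]
grip_width: 91.7
finger_force: 0.0
```

```bash
python3 - <<'E'
from go import *
from h import *
t=bot.capture('top');im=bot.capture('scene');cv2.imwrite('pics/v9.png',np.vstack([im[110:350,130:450,::-1],t[90:310,200:520,::-1]]));print('tray',tray(t,z=108))
plan([([512,236,42],down(-4))])
E
```

```text
tray [ 567.4 -191.6  178.9  158.8    1.9]
now [512.2 234.9 219.7] [3.140e+00 2.000e-03 1.501e+00] t 30.1
d [  -0.2    1.1 -177.7] w [0.002 0.001 0.   ] rows 4 /row [ -0.1   0.3 -44.4] [0.0004 0.0003 0.0001] maxdq [0.   0.06 0.07 0.   0.1  0.  ] q [ 0.3   0.62  1.63 -0.    0.89  0.37] err 2e-19
```

View pics/v9.png

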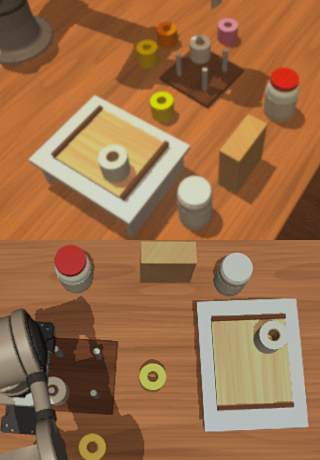

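The first roll stands upright on the tray at (113,162) in the scene crop, and the tray hasn't moved. Now the second roll.

Emit:
carry_out(
  plan=[
    {"tx": 0,"ty": 1,"tz": -40,"rx": 0.002,"ry": 0,"rz": 0},
    {"tx": 0,"ty": 0,"tz": -40,"rx": 0,"ry": 0,"rz": 0},
    {"tx": 0,"ty": 0,"tz": -35,"rx": 0,"ry": 0,"rz": 0},
    {"tx": 0,"ty": 0,"tz": -35,"rx": 0,"ry": 0,"rz": 0},
    {"tx": 0,"ty": 0,"tz": -27,"rx": 0,"ry": 0,"rz": 0},
    {"tx": 0,"ty": 0,"tz": 0,"rx": 0,"ry": 0,"rz": 0},
    {"tx": 0,"ty": 0,"tz": 0,"rx": 0,"ry": 0,"rz": 0},
  ],
)

```text
time: 30.85
tool_pos: [512.5, 236.4, 43.2]
tcp_rot: [3.141, -0.001, 1.501]
contact_force: [0.6, 0.1, 0.9]
grip_width: 91.6
finger_force: 0.0
```

Emit:
carry_out(
  plan=[
    {"tx": 0,"ty": 0,"tz": 0,"rx": 0,"ry": 0,"rz": 0},
    {"tx": 0,"ty": 0,"tz": 0,"rx": 0,"ry": 0,"rz": 0},
    {"tx": 0,"ty": 0,"tz": 0,"rx": 0,"ry": 0,"rz": 0},
    {"tx": 0,"ty": 0,"tz": 0,"rx": 0,"ry": 0,"rz": 0},
    {"tx": 0,"ty": 0,"tz": 0,"rx": 0,"ry": 0,"rz": 0},
    {"tx": 0,"ty": 0,"tz": 0,"rx": 0,"ry": 0,"rz": 0},
    {"tx": 0,"ty": 0,"tz": 0,"rx": 0,"ry": 0,"rz": 0},
  ],
  gripper=1,
)

```text
time: 31.55
tool_pos: [512.1, 237.5, 43.4]
tcp_rot: [3.14, -0.001, 1.503]
contact_force: [-0.8, -0.4, 5.4]
grip_width: 60.1
finger_force: 30.0
```

Emit:
carry_out(
  plan=[
    {"tx": 0,"ty": 0,"tz": 15,"rx": 0,"ry": 0,"rz": 0},
    {"tx": 0,"ty": 0,"tz": 25,"rx": 0,"ry": 0,"rz": 0},
    {"tx": 0,"ty": 0,"tz": 30,"rx": 0,"ry": 0,"rz": 0},
    {"tx": 0,"ty": 0,"tz": 30,"rx": 0,"ry": 0,"rz": 0},
    {"tx": 0,"ty": 0,"tz": 30,"rx": 0,"ry": 0,"rz": 0},
    {"tx": 0,"ty": 0,"tz": 35,"rx": 0,"ry": 0,"rz": 0},
    {"tx": 0,"ty": 0,"tz": 0,"rx": 0,"ry": 0,"rz": 0},
    {"tx": 0,"ty": 0,"tz": 0,"rx": 0,"ry": 0,"rz": 0},
  ],
)

```text
time: 32.35
tool_pos: [511.7, 237.4, 207.7]
tcp_rot: [3.14, -0.001, 1.503]
contact_force: [1.2, -0.4, -2.1]
grip_width: 60.0
finger_force: 30.0
```

```bash
python3 - <<'E'
from go import *
from h import *
t=bot.capture('top');print('tray',tray(t,z=108))
plan([([522,-155,205],down(-4))])
E
```

```text
tray [ 567.4 -191.5  178.9  158.6    1.9]
now [511.1 237.2 206.6] [-3.141 -0.     1.503] t 32.4
d [  10.9 -392.2   -1.6] w [-0.    -0.001 -0.002] rows 9 /row [  1.2 -43.6  -0.2] [-0.     -0.0001 -0.0002] maxdq [0.08 0.03 0.05 0.   0.02 0.08] q [-0.43  0.4   1.5   0.    1.24 -0.36] err 4e-21
```

Emit:
carry_out(
  plan=[
    {"tx": 1,"ty": -43.6,"tz": 0,"rx": 0,"ry": 0,"rz": 0},
    {"tx": 1,"ty": -43.6,"tz": 0,"rx": 0,"ry": 0,"rz": 0},
    {"tx": 1,"ty": -43.6,"tz": 0,"rx": 0,"ry": 0,"rz": 0},
    {"tx": 1,"ty": -43.6,"tz": 0,"rx": 0,"ry": 0,"rz": 0},
    {"tx": 1,"ty": -43.6,"tz": 0,"rx": 0,"ry": 0,"rz": 0},
    {"tx": 1,"ty": -43.6,"tz": 0,"rx": 0,"ry": 0,"rz": 0},
    {"tx": 1,"ty": -43.6,"tz": 0,"rx": 0,"ry": 0,"rz": 0},
    {"tx": 1,"ty": -43.6,"tz": 0,"rx": 0,"ry": 0,"rz": 0},
    {"tx": 2,"ty": -43.6,"tz": 0,"rx": 0,"ry": 0,"rz": 0},
    {"tx": 0,"ty": 0,"tz": -20,"rx": 0,"ry": 0,"rz": 0},
    {"tx": 0,"ty": 0,"tz": -20,"rx": 0,"ry": 0,"rz": 0},
    {"tx": 0,"ty": 0,"tz": -15,"rx": 0,"ry": 0,"rz": 0},
  ],
)

```text
time: 33.6
tool_pos: [520.2, -154.9, 149.4]
tcp_rot: [-3.138, -0.003, 1.501]
contact_force: [0.4, -0.3, -1.5]
grip_width: 60.0
finger_force: 30.0
```

Emit:
carry_out(
  plan=[
    {"tx": 0,"ty": 0,"tz": -8,"rx": 0,"ry": 0,"rz": 0},
    {"tx": 0,"ty": 0,"tz": 0,"rx": 0,"ry": 0,"rz": 0},
    {"tx": 0,"ty": 0,"tz": 0,"rx": 0,"ry": 0,"rz": 0},
  ],
)

```text
time: 33.9
tool_pos: [521.8, -154.9, 144.6]
tcp_rot: [3.141, -0.001, 1.503]
contact_force: [-0.7, -0.0, -2.0]
grip_width: 60.2
finger_force: 30.0
```

```bash
python3 - <<'E'
from go import *
from h import *
im=bot.capture('scene');cv2.imwrite('pics/s10.png',cv2.resize(im[180:340,140:340,::-1],None,fx=3,fy=3))
plan([([522,-155,137],down(-4))])
E
```

```text
now [ 522.1 -155.   145.1] [ 3.140e+00 -1.000e-03  1.503e+00] t 34.0
d [-0.1 -0.  -8.1] w [-0.001  0.002 -0.002] rows 1 /row [-0.1 -0.  -8.1] [-0.0006  0.0017 -0.0017] maxdq [0.   0.01 0.01 0.   0.02 0.  ] q [-0.43  0.46  1.6  -0.    1.08 -0.36] err 2e-23
```

View pics/s10.png

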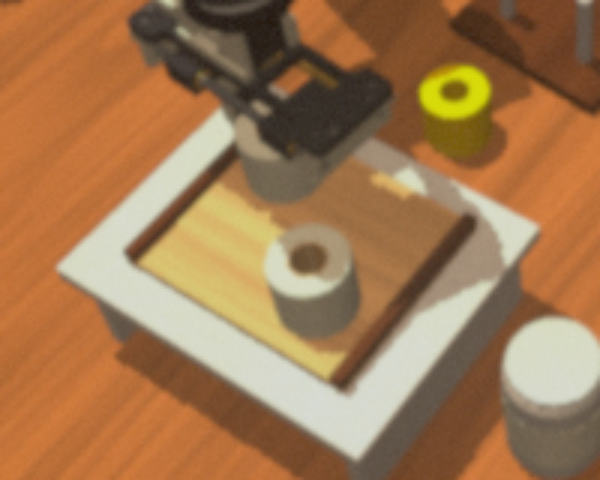

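The held roll is just above the tray at (280,170), clear of the rim and of the first roll at (310,280). I lower it and release.

Emit:
carry_out(
  plan=[
    {"tx": 0,"ty": 0,"tz": -5,"rx": 0,"ry": 0,"rz": 0},
    {"tx": 0,"ty": 0,"tz": -2,"rx": 0,"ry": 0,"rz": 0},
    {"tx": 0,"ty": 0,"tz": 0,"rx": 0,"ry": 0,"rz": 0},
    {"tx": 0,"ty": 0,"tz": 0,"rx": 0,"ry": 0,"rz": 0},
  ],
)

```text
time: 34.35
tool_pos: [521.9, -155.0, 137.9]
tcp_rot: [3.14, -0.001, 1.503]
contact_force: [0.0, 0.3, -1.0]
grip_width: 60.7
finger_force: 30.0
```

Emit:
carry_out(
  plan=[
    {"tx": 0,"ty": 0,"tz": -1.5,"rx": 0,"ry": 0,"rz": 0},
    {"tx": 0,"ty": 0,"tz": 0,"rx": 0,"ry": 0,"rz": 0},
    {"tx": 0,"ty": 0,"tz": 0,"rx": 0,"ry": 0,"rz": 0},
  ],
)

```text
time: 34.65
tool_pos: [522.0, -155.1, 136.4]
tcp_rot: [3.14, -0.001, 1.502]
contact_force: [0.6, -0.4, -0.3]
grip_width: 60.4
finger_force: 30.0
```

Emit:
carry_out(
  plan=[
    {"tx": 0,"ty": 0,"tz": -1,"rx": 0,"ry": 0,"rz": 0},
    {"tx": 0,"ty": 0,"tz": 0,"rx": 0,"ry": 0,"rz": 0},
    {"tx": 0,"ty": 0,"tz": 0,"rx": 0,"ry": 0,"rz": 0},
  ],
)

```text
time: 34.95
tool_pos: [522.0, -155.1, 136.3]
tcp_rot: [3.139, -0.0, 1.503]
contact_force: [-2.1, 0.0, 7.5]
grip_width: 60.3
finger_force: 30.0
```

Emit:
carry_out(
  plan=[
    {"tx": 0,"ty": 0,"tz": 0,"rx": 0,"ry": 0,"rz": 0},
    {"tx": 0,"ty": 0,"tz": 0,"rx": 0,"ry": 0,"rz": 0},
    {"tx": 0,"ty": 0,"tz": 0,"rx": 0,"ry": 0,"rz": 0},
    {"tx": 0,"ty": 0,"tz": 0,"rx": 0,"ry": 0,"rz": 0},
    {"tx": 0,"ty": 0,"tz": 0,"rx": 0,"ry": 0,"rz": 0},
    {"tx": 0,"ty": 0,"tz": 0,"rx": 0,"ry": 0,"rz": 0},
  ],
  gripper=0,
)

```text
time: 35.55
tool_pos: [521.8, -155.0, 135.1]
tcp_rot: [3.141, -0.001, 1.502]
contact_force: [0.2, 0.3, 1.0]
grip_width: 91.7
finger_force: 0.0
```

Emit:
carry_out(
  plan=[
    {"tx": 0,"ty": 0,"tz": 20,"rx": 0,"ry": 0,"rz": 0},
    {"tx": 0,"ty": 0,"tz": 40,"rx": 0,"ry": 0,"rz": 0},
    {"tx": 0,"ty": 0,"tz": 40,"rx": 0,"ry": 0,"rz": 0},
    {"tx": -15,"ty": 45,"tz": 0,"rx": 0,"ry": 0,"rz": 0},
    {"tx": -15,"ty": 45,"tz": 0,"rx": 0,"ry": 0,"rz": 0},
    {"tx": -15,"ty": 45,"tz": 0,"rx": 0,"ry": 0,"rz": 0},
    {"tx": -15,"ty": 45,"tz": 0,"rx": 0,"ry": 0,"rz": 0},
    {"tx": -15,"ty": 45,"tz": 0,"rx": 0,"ry": 0,"rz": 0},
    {"tx": -15,"ty": 45,"tz": 0,"rx": 0,"ry": 0,"rz": 0},
    {"tx": 0,"ty": 45,"tz": 0,"rx": 0,"ry": 0,"rz": 0},
    {"tx": 0,"ty": 0,"tz": 0,"rx": 0,"ry": 0,"rz": 0},
    {"tx": 0,"ty": 0,"tz": 0,"rx": 0,"ry": 0,"rz": 0},
  ],
)

```text
time: 36.75
tool_pos: [431.5, 160.8, 235.2]
tcp_rot: [3.14, -0.001, 1.505]
contact_force: [-0.3, 0.4, -0.2]
grip_width: 91.7
finger_force: 0.0
```

```bash
python3 - <<'E'
from h import *
t=bot.capture('top');im=bot.capture('scene');cv2.imwrite('pics/v11.png',np.hstack([im[110:350,130:450,::-1],t[80:320,200:520,::-1]]))
s=cv2.cvtColor(t,cv2.COLOR_RGB2HSV)
yel=((s[...,0]>15)&(s[...,0]<32)&(s[...,1]>60)&(s[...,2]>130)).astype(np.uint8);wh=((s[...,1]<60)&(s[...,2]>130)).astype(np.uint8)
print('tray',tray(t,z=108),'riser',rect(ray('top',blob(yel|wh,(385,140,525,300)),100)))
E
```

```text
tray [ 567.4 -191.5  178.9  158.6    2. ] riser [ 564.8 -194.2  280.6  220.3    1.8]
```

View pics/v11.png

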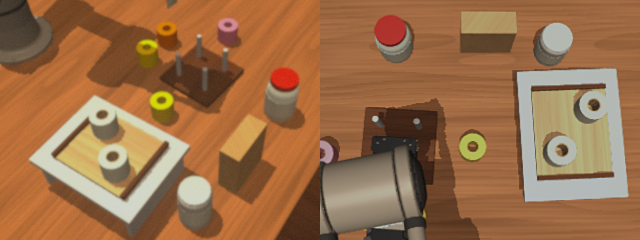

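Both rolls stand upright on the face-up tray, at (103,122) and (115,160) in the left crop. All four posts are bare and the jar, can and packet have not moved, so I hand the job in.

```bash
python3 -c "
from plant import bot
print(bot.close_job())"
```

```text
the job is handed in; nothing more can be done
None
```

The tray lies face up, centred and square on the riser, both rolls stand upright on it between the rims, the jar, can and packet look unmoved in the last pictures, and the job is handed in; the hand-in gave no verdict.

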